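# Load a six-leg cuvette strip into the strip warmer

## Robot

A 6-joint arm with a two-finger parallel gripper is mounted at the origin on the work surface. World frame = base frame: x ahead of the robot, y to its left, z up, the work surface at z = 0. Lengths are in m, angles in rad, forces in N, time in s.
With the tool pointing down it reaches from about 0.325 to 0.775 m from the base axis. Payload 5.5 kg.
Tool frame: the origin (TCP) lies between the finger pads; the fingertips stand 8 mm ahead of it and the grasp point (between the pads) lies 11 mm behind it (tcp_to_tips is the distance from the TCP to the fingertips, in m); z points along the fingers, y is the direction in which the jaws open and shut (so a half turn about z gives the same grasp; the last joint's range is limited). The gripper opens to 88 mm and grips with 3 to 60 N. Pads are 20 mm wide; open, the fingers measure 115 mm over their backs; the gripper's body (75 mm by 178 mm) begins 61 mm behind the grasp point.
Start: joints at [-1.238, 0.091, 1.231, -0, 1.82, -0.057], TCP at [0.228, -0.555, 0.202] pointing down, gripper open.
Joint ranges: [-2.87, 2.87], [-0.86, 2.18], [0.17, 2.46], [-1.51, 4.65], [0.06, 2.69], [-2.65, 2.65]. Speed limits (rad/s): [2.57, 2.57, 3.01, 3.14, 3.14, 3.14].

## Interface

Orientations are given as a unit quaternion [w, x, y, z].
In Python, from bench import * gives the robot as it stands. Calls block until the motion is done:
- move_to(position, orientation): joint-space move of the TCP to a pose.
- move_l(position, speed=0.15, orientation=None): straight line of the TCP; orientation=None keeps the orientation; speed is the mean speed in m/s.
- movej(angles): joint-space move.
- gripper_open() and close(): open the fingers fully, or close them until they stop; the grip force is fixed at half the most.
- hold(seconds).
- inverse_kinematics(position, orientation): joint angles nearest the present ones, or None.
- state(): the state.
- get_image(name): name is "side" or "top"; returns a dict with "frame" (420x560x3 uint8, blue, green, red), "depth" (420x560 float32, m along the optical axis (not along the pixel's ray), 0 where there is no reading), "camera_matrix" (3x3 intrinsics, pixels), "k1" (the pictures are not rectified: a ray, as slopes to the right and down, at radius r is drawn at 1 + k1 r^2 times it, then the intrinsics apply), "view" (4x4, takes a point from world to camera coordinates). Camera axes: x right, y up, looking along -z (the intrinsics and any distortion apply to the point x, -y, -z); pixel columns grow to the right and rows downward; lengths in m; the calibration is good to about 2 mm. A picture is of the moment at which its call begins.
A pose or a line that the arm cannot do raises IKError and nothing moves.
- job_done(): hands the job in, once; it reports no verdict.
The state is a dict: "time": time; "joint_pos": joint angles; "dq": joint speeds; "joint_torque": joint torques, N m; "ee_pos": TCP position; "ee_rot": TCP orientation; "ft_force": force on the tool from outside, world axes, zero at the start; "moment": the same for the moment, N m; "finger_gap": finger opening in m.
Only numpy, scipy, OpenCV 4.12 (cv2) and the standard library are available. Lean on these libraries where they do the work, as an engineer would, in place of code of your own. Each camera call takes 0.05 s, during which the arm holds its last target.

## Task

Slide the warmer's black hood fully open, take the cuvette strip with six legs out of its sloping rest, and lower it upright into the warmer so that every leg goes into its own slot and the strip sits fully down on the metal block. Then slide the hood fully shut over it and let go. Leave the four-legged strip and the other things on the counter where they are.

Things in the scene. Friction and masses are not known exactly. Their poses are not given: they have to be found in the camera images.
- strip6: Six-leg strip, grey plastic, 45 g, same either way round. Crossbar 22 (x) x 92 (y) x 6 mm; origin: middle of its underside. Six round 7 mm legs hang 26 mm below it in a row along y, 15 mm apart, with hemispherical ends. Grip web 8 (x) x 40 mm (y) stands up along z, top 46 mm above the origin. Starts in a sloping rest: its z leans 35 deg from vertical, top towards local -x (robot side)
- strip4: Another strip of the same material, crossbar and web, but with four legs 22 mm apart, in the other sloping rest. Does not fit the warmer; leave it. The two rests may change places
- rest_a: Fixed white rest holding the six-leg strip: base 110 (x) x 112 mm (y), two rails (a 30 mm deep back wall, a 6 mm front rail) leaning 35 deg, top towards its -x. The crossbar lies on both, strip origin 62 mm above the counter; the legs hang loosely between them and come out along the strip's z. No part of it stands beside the web. Origin on the counter under the strip's
- rest_b: Fixed white rest, identical to the other one, holding the four-leg strip; origin alike
- warmer: Strip warmer, fixed. Blue housing 100 mm (x) x 262 mm (y, from -67 to +195) x 28 mm high, on it an aluminium slot block 36 (x) x 101 mm (y), flat top 60 mm above the counter. Origin on the counter under the middle of the slot row; y runs along the row, towards the side to which the hood opens
- slots (a point): Middle of the slot row at the block's top face; axes as the warmer's (y along the row, z up). Six square slots 10 x 10 mm, 15 mm apart along y, 32 mm deep. When the strip is fully down its origin lies here, crossbar flat on the block. Hidden under the hood until that is slid open
- hood (a joint): Slide of the black hood along the warmer's +y, m: 0 shut over the slots (stop), 0.130 fully open (stop); stays where left, 2 N friction. Hood 90 (x) x 116 mm (y), top face 119 mm above the counter, ceiling 55 mm above the block; open below and at its -y end, so it passes over a seated strip. At 0 its middle is over the slot row's middle
- hood_grip (a point): Middle of the top of the metal grip bar on the hood, 149 mm above the counter; bar 12 (warmer x) x 44 (y) mm, 30 mm tall, standing on the hood's top face. Moves with the hood; axes as the warmer's
- bottle: amber glass reagent bottle with white cap, 44 mm diameter, 95 mm tall, standing; origin under its base. Bystander
- jar: white plastic specimen jar, 56 mm diameter, 60 mm tall, standing; origin under its base. Bystander
- tipbox: closed blue pipette-tip box, 80 x 120 x 55 mm tall; origin under its base. Bystander
- tin: flat round steel tin, 68 mm across, 35 mm tall; origin under its base. Bystander
There are look-alikes about, which are no part of the job. Leave any yellow look-alike of the strip6 alone.

How it is judged:
On the way, in this order (a step that is already met when the one before it is completed fails the run):
1. the hood has been slid fully open (within 15 mm of its stop) (value of joint hood above 0.115 m), for 0.1 s.
2. with the hood open, the six-leg strip sits fully down in the slots and is let go (horizontal distance between strip6 and slots below 0.005 m and z of strip6 in the frame of slots between -0.004 and 0.0025 m and angle between strip6's own z axis and vertical below 0.07 rad and angle between the y axis of strip6 and the y axis of slots, either way round below 0.08 rad and value of joint hood above 0.105 m and contact force between strip6 and the fingers below 0.1 N), for 0.2 s.
3. the hood has been slid shut over the strip (value of joint hood below 0.008 m), for 0.1 s.
At the end, for the whole second after the job is handed in: Six-leg strip seated in the slots: within 5 mm of the row's middle, at most 2.5 mm above the block, upright within 4 degrees, in line with the row, at rest; hood within 8 mm of shut; four-leg strip within 20 mm of its start, other things within 30 mm and upright (horizontal distance between strip6 and slots below 0.005 m and z of strip6 in the frame of slots between -0.004 and 0.0025 m and angle between strip6's own z axis and vertical below 0.07 rad and angle between the y axis of strip6 and the y axis of slots, either way round below 0.08 rad and value of joint hood below 0.008 m and linear speed of strip6 below 0.02 m/s and distance of strip4 from where it was at the start of the episode below 0.02 m); the robot touches nothing.
It fails at once if the four-leg strip is moved by more than 20 mm (distance of strip4 from where it was at the start of the episode above 0.02 m).
It fails at once if the bottle is moved by more than 30 mm or tipped over (distance of bottle from where it was at the start of the episode above 0.03 m or angle between bottle's own z axis and vertical above 0.5 rad).
It fails at once if the jar is moved by more than 30 mm or tipped over (distance of jar from where it was at the start of the episode above 0.03 m or angle between jar's own z axis and vertical above 0.5 rad).
It fails at once if the tipbox is moved by more than 30 mm or tipped over (distance of tipbox from where it was at the start of the episode above 0.03 m or angle between tipbox's own z axis and vertical above 0.5 rad).
It fails at once if the tin is moved by more than 30 mm or tipped over (distance of tin from where it was at the start of the episode above 0.03 m or angle between tin's own z axis and vertical above 0.5 rad).
It also fails if it takes over 59 s, if anything falls off the work surface, if the arm or the gripper's body presses on something with over 40 N, if the wrist force passes 120 N, or if a joint passes its speed limit or range.

## Working session

There is one attempt and no reset: what is moved stays moved. The work goes in short steps, each a Python script; the robot and the scene stay as the last script left them, time stands still between calls to the robot, and variables do not carry over. Pictures are saved under pics/ and viewed, and the job is handed in when it is done.

```bash
mkdir -p pics; ls; cat > h.py <<'E'
import numpy as np, cv2, pickle
from bench import *
def grab(n,tag):
    im=get_image(n); pickle.dump({k:np.array(v) for k,v in im.items()},open(f'pics/{tag}.pkl','wb')); cv2.imwrite(f'pics/{tag}.png',im['frame']); return im
def load(tag): return pickle.load(open(f'pics/{tag}.pkl','rb'))
def cloud(im):
    K=im['camera_matrix'];k1=float(im['k1']);d=im['depth'];H,W=d.shape
    v,u=np.mgrid[0:H,0:W].astype(float)
    pts=np.stack([u,v],-1).reshape(-1,1,2)
    n=cv2.undistortPoints(pts,np.array(K,float),np.array([k1,0,0,0.])).reshape(H,W,2)
    c=np.stack([n[...,0]*d,-n[...,1]*d,-d,np.ones_like(d)],-1)
    w=c@np.linalg.inv(im['view']).T
    w=w[...,:3]; w[d<=0]=np.nan
    return w
def proj(im,P):
    c=(np.c_[np.atleast_2d(P),np.ones(len(np.atleast_2d(P)))]@np.array(im['view']).T)
    x=c[:,0]/-c[:,2];y=-c[:,1]/-c[:,2];r2=x*x+y*y;f=1+float(im['k1'])*r2
    K=im['camera_matrix'];return np.c_[K[0,0]*x*f+K[0,2],K[1,1]*y*f+K[1,2]]
E
python3 - <<'E'
from h import *
for n in('side','top'):
    im=grab(n,n+'0');print(n,im['camera_matrix'],im['k1'],np.linalg.inv(im['view']).round(3))
print(state())
E
```

```text
pics
side [[488.36689712   0.         276.05503549]
 [  0.         488.36689712 221.23308142]
 [  0.           0.           1.        ]] -0.0478398282670267 [[-0.942  0.159 -0.295  0.167]
 [-0.334 -0.498  0.8    1.209]
 [-0.02   0.852  0.523  0.934]
 [ 0.     0.     0.     1.   ]]
top [[494.94160619   0.         273.4936764 ]
 [  0.         494.94160619 206.98810132]
 [  0.           0.           1.        ]] -0.10796981237331613 [[-0.027  0.994 -0.101  0.5  ]
 [-1.    -0.028 -0.005 -0.077]
 [-0.008  0.101  0.995  1.397]
 [ 0.     0.     0.     1.   ]]
{'time': 0.1, 'joint_pos': array([-1.23768014e+00,  9.17511182e-02,  1.23174792e+00,  3.80187545e-05,
        1.81977273e+00, -5.66989815e-02]), 'dq': array([ 2.01776966e-04, -1.68144737e-03, -2.60847272e-03, -8.20333414e-06,
        2.62951067e-03,  1.30027514e-03]), 'joint_torque': array([ 2.72195626e-03, -4.47857738e+01, -4.07569063e+01,  7.01205572e-02,
        2.84681632e-02, -1.08764505e-04]), 'ee_pos': array([ 0.22792728, -0.55470898,  0.2006493 ]), 'ee_rot': array([-8.34093050e-04,  9.81064322e-01,  1.93680384e-01, -9.74139348e-05]), 'ft_force': array([0.02444608, 0.47147587, 0.65079254]), 'moment': array([ 0.02761562,  0.0241572 , -0.00970431]), 'finger_gap': 0.08800995001021876}
```

View pics/side0.png

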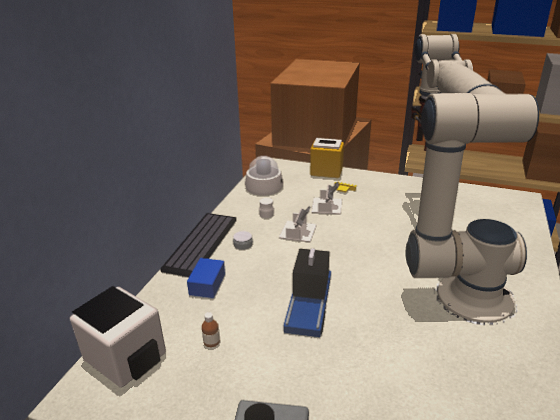

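View pics/top0.png

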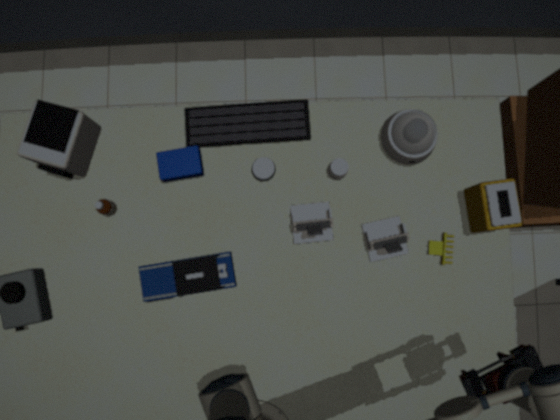

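```bash
python3 - <<'E'
from h import *
t=load('top0');s=load('side0')
def crop(im,x0,y0,x1,y1,f,g=1):
    c=im['frame'][y0:y1,x0:x1];c=cv2.resize(c,None,fx=f,fy=f,interpolation=cv2.INTER_CUBIC);return np.clip(c.astype(float)*g,0,255).astype(np.uint8)
cv2.imwrite('pics/c1.png',crop(t,280,190,420,270,5.6,1.7))
cv2.imwrite('pics/c2.png',crop(t,130,240,250,310,6,2.2))
cv2.imwrite('pics/c3.png',crop(s,270,170,370,250,7,1.2))
E
```

```text
(no output)
```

View pics/c1.png

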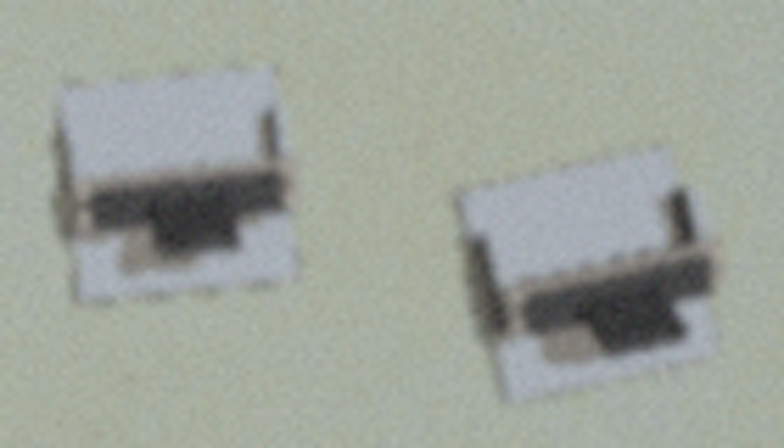

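View pics/c2.png

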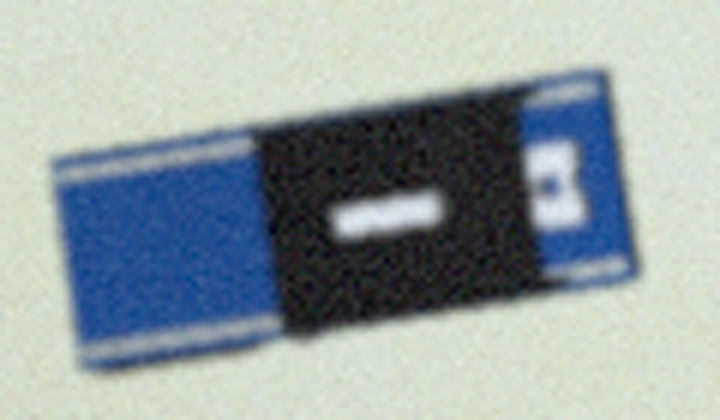

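View pics/c3.png

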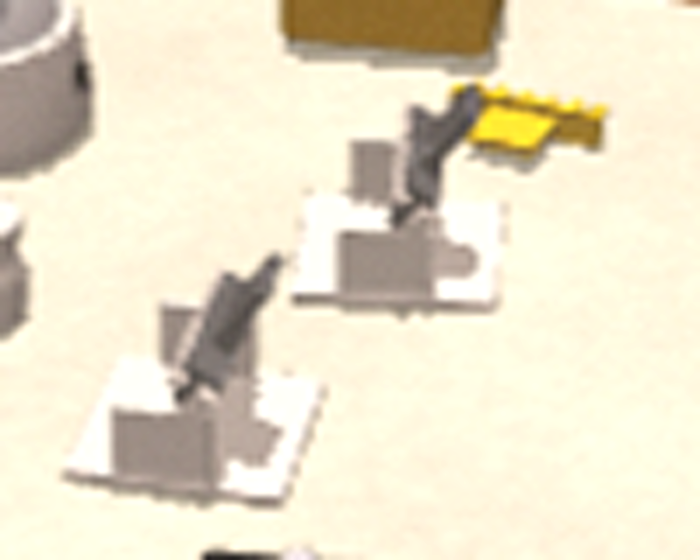

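```bash
python3 - <<'E'
from h import *
t=load('top0');w=cloud(t)
def at(px):
    p=[]
    for u,v in px:
        p.append(np.nanmedian(w[int(v)-1:int(v)+2,int(u)-1:int(u)+2].reshape(-1,3),axis=0).round(4))
    return p
# crop2 -> pix: 130+x/6,240+y/6
print('warmer', at([(130+x/6,240+y/6) for x,y in [(160,250),(350,220),(400,212),(300,280),(500,140),(590,180),(550,180)]]))
print('restL', at([(280+x/5.6,190+y/5.6) for x,y in [(150,120),(190,180),(190,230),(100,280)]]))
print('restR', at([(280+x/5.6,190+y/5.6) for x,y in [(570,230),(620,290),(640,330),(520,370)]]))
print('table', at([(260,300)]), 'jar', at([(263,165)]),'tin',at([(339,165)]),'bottle',at([(102,205)]),'tipbox',at([(180,162)]))
def c(x0,y0,x1,y1,f):
    c=t['frame'][y0:y1,x0:x1].astype(float);c=cv2.resize(c,None,fx=f,fy=f,interpolation=cv2.INTER_CUBIC)
    c=(c-c.min())/(c.max()-c.min());return (c**.7*255).astype(np.uint8)
cv2.imwrite('pics/d1.png',np.vstack([c(285,195,340,235,10)[:290],c(355,210,410,250,10)[:290]]))
E
```

```text
warmer [array([0.4421, 0.2608, 0.0298]), array([0.4582, 0.1495, 0.1477]), array([0.4603, 0.1289, 0.1516]), array([0.4319, 0.1764, 0.1202]), array([0.489 , 0.0898, 0.1205]), array([0.468 , 0.0602, 0.0283]), array([0.4685, 0.0797, 0.0301])]
restL [array([ 0.6269, -0.1604,  0.01  ]), array([ 0.591 , -0.1748,  0.07  ]), array([ 0.5654, -0.1718,  0.0967]), array([ 0.5461, -0.1328,  0.0087])]
restR [array([ 0.5643, -0.3703,  0.0082]), array([ 0.5338, -0.3802,  0.073 ]), array([ 0.5144, -0.3842,  0.097 ]), array([ 0.495 , -0.3414,  0.0096])]
table [array([ 3.814e-01, -2.440e-02, -2.000e-04])] jar [array([ 0.7565, -0.0434,  0.0371])] tin [array([ 0.746 , -0.2525,  0.0606])] bottle [array([0.6507, 0.3936, 0.0924])] tipbox [array([0.7679, 0.1849, 0.0574])]
```

View pics/d1.png

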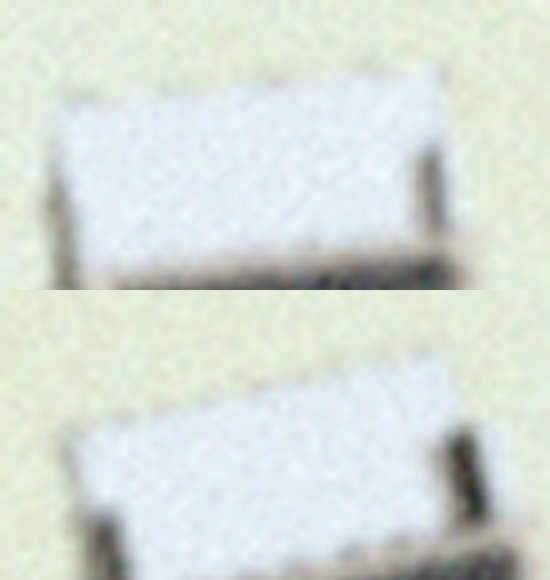

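```bash
cat >> h.py <<'E'
def ray(im,uv,z):
    uv=np.array(uv,float).reshape(-1,1,2)
    n=cv2.undistortPoints(uv,np.array(im['camera_matrix'],float),np.array([float(im['k1']),0,0,0.])).reshape(-1,2)
    T=np.linalg.inv(im['view']);d=np.c_[n[:,0],-n[:,1],-np.ones(len(n))]@T[:3,:3].T;o=T[:3,3]
    return o+d*((z-o[2])/d[:,2])[:,None]
def box(x0,x1,y0,y1,z0,z1): return np.array([[x,y,z] for x in(x0,x1) for y in(y0,y1) for z in(z0,z1)],float)
def Rz(a): c,s=np.cos(a),np.sin(a); return np.array([[c,-s,0],[s,c,0],[0,0,1.]])
def sil(im,boxes,S=4,org=(0,0),size=(560,420)):
    m=np.zeros((int(size[1]*S),int(size[0]*S)),np.uint8)
    for b in boxes:
        p=(proj(im,b)-np.array(org)+0.5)*S
        h=cv2.convexHull(np.round(p*16).astype(np.int32).reshape(-1,1,2))
        cv2.fillConvexPoly(m,h,255,cv2.LINE_8,4)
    return cv2.resize(m,size,interpolation=cv2.INTER_AREA)/255.
E
python3 - <<'E'
from h import *
from scipy.optimize import minimize
t=load('top0');s=load('side0')
def wb(p,q=0): 
    return [b@Rz(p[2]).T+[p[0],p[1],0] for b in [box(-.05,.05,-.067,.195,0,.028),box(-.045,.045,-.058+q,.058+q,.028,.119)]]
def mask(im,roi):
    f=im['frame'].astype(int);x0,y0,x1,y1=roi
    bl=(f[...,0]-f[...,2]>25)|(f.sum(2)<np.median(f[y0:y1,x0:x1].sum(2))*0.35)
    return bl
# top
roi=(125,235,255,315);
f=t['frame'][roi[1]:roi[3],roi[0]:roi[2]].astype(float)
print('table col',f[2:6,2:20].mean((0,1)),'hood',f[45,70],'blue',f[45,20])
bg=f[2:6,2:20].mean((0,1))
# table-likeness : ratio of red channel / bg + blackness
def al(f,bg): # red is low for both blue and black
    return np.clip(1-f[...,2]/bg[2],0,1)
import sys
for im,roi,nm in((t,roi,'top'),(s,(275,235,345,340),'side')):
    f=im['frame'][roi[1]:roi[3],roi[0]:roi[2]].astype(float);bg=f[2:6,2:20].mean((0,1)) if nm=='top' else f[-8:-2,-10:].mean((0,1))
    m=(al(f,bg)>0.45).astype(float)
    # fill stripes
    m=cv2.morphologyEx(m.astype(np.uint8),cv2.MORPH_CLOSE,np.ones((9,9))).astype(float)
    cv2.imwrite(f'pics/m_{nm}.png',cv2.resize(m*255,None,fx=5,fy=5))
    def cost(p): return np.abs(sil(im,wb(p),8,roi[:2],(roi[2]-roi[0],roi[3]-roi[1]))-m).sum()
    best=None
    for x0 in([.46,.128,.13],[.465,.125,.1]):
        r=minimize(cost,x0,method='Nelder-Mead',options=dict(initial_simplex=np.array(x0)+np.array([[0,0,0],[.01,0,0],[0,.01,0],[0,0,.05]])))
        print(nm,r.x.round(4),r.fun,m.sum())
# direct: bar & corners in top
c=lambda L:[(130+(x+.5)/6-.5,240+(y+.5)/6-.5) for x,y in L]
print('bar',ray(t,c([(330,212),(440,192),(443,220),(335,240)]),.149).mean(0))
h=ray(t,c([(252,133),(523,93),(545,288),(288,333)]),.119);print('hood',h,h.mean(0))
b=ray(t,c([(52,160),(603,70),(638,278),(88,368)]),.028);print('house',b)
E
```

```text
table col [ 95.88888889 101.84722222  97.72222222] hood [19. 17. 15.] blue [65. 35. 19.]
top [0.4624 0.1135 0.1475] 134.65098039215684 3345.0
top [0.4624 0.1131 0.1468] 135.05882352941177 3345.0
side [0.4607 0.1342 0.1587] 189.921568627451 3233.0
side [0.4603 0.1334 0.1545] 190.79607843137254 3233.0
bar [0.45883037 0.13425098 0.149     ]
hood [[0.49470942 0.19737877 0.119     ]
 [0.50908823 0.07970901 0.119     ]
 [0.42563772 0.07185194 0.119     ]
 [0.40882777 0.1828986  0.119     ]] [0.45956579 0.13295958 0.119     ]
house [[0.48390297 0.31086988 0.028     ]
 [0.51938569 0.05372774 0.028     ]
 [0.42391245 0.03965804 0.028     ]
 [0.38798465 0.29484482 0.028     ]][ WARN:0@1.051] global loadsave.cpp:1063 imwrite_ Unsupported depth image for selected encoder is fallbacked to CV_8U.
```

```bash
python3 -c "
import cv2,numpy as np
a=cv2.imread('pics/m_top.png');b=cv2.imread('pics/m_side.png');print(a.shape,b.shape)
o=np.zeros((max(a.shape[0],b.shape[0]),a.shape[1]+b.shape[1]+10,3),np.uint8)+90
o[:a.shape[0],:a.shape[1]]=a;o[:b.shape[0],a.shape[1]+10:]=b
cv2.imwrite('pics/mm.png',cv2.resize(o,None,fx=.75,fy=.75))"
```

```text
(400, 650, 3) (525, 350, 3)
```

View pics/mm.png

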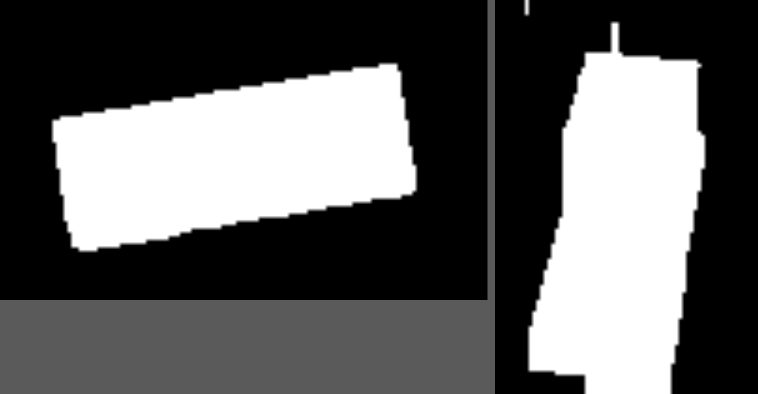

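```bash
python3 - <<'E'
from h import *
from scipy.optimize import minimize
t=load('top0');s=load('side0')
def hs(p): 
    return [b@Rz(p[2]).T+[p[0],p[1],0] for b in [box(-.05,.05,-.067,.195,0,.028),box(-.045,.045,-.058+p[3],.058+p[3],.028,.119)]]
for im,roi,nm in((t,(125,235,255,315),'top'),(s,(275,247,345,340),'side')):
    f=im['frame'][roi[1]:roi[3],roi[0]:roi[2]].astype(float);bg=f[2:6,2:20].mean((0,1)) if nm=='top' else f[20:40,-8:-2].mean((0,1))
    rr=f[...,2]/bg[2]
    m=cv2.morphologyEx((rr<0.55).astype(np.uint8),cv2.MORPH_CLOSE,np.ones((9,9))).astype(float)
    blk=f.max(2)<40 if nm=='top' else f.max(2)<60
    blk=cv2.morphologyEx(blk.astype(np.uint8),cv2.MORPH_OPEN,np.ones((5,5)));blk=cv2.morphologyEx(blk,cv2.MORPH_CLOSE,np.ones((15,15))).astype(float)
    cv2.imwrite(f'pics/b_{nm}.png',cv2.resize(blk*255+m*60,None,fx=5,fy=5).clip(0,255).astype(np.uint8))
    sz=(roi[2]-roi[0],roi[3]-roi[1])
    def cost(p): 
        b=hs(p); return np.abs(sil(im,b,8,roi[:2],sz)-m).sum()+np.abs(sil(im,b[1:],8,roi[:2],sz)-blk).sum()
    x0=np.array([.462,.112,.139,.022])
    for k in range(3):
        r=minimize(cost,x0,method='Nelder-Mead',options=dict(initial_simplex=x0+np.vstack([np.zeros(4),np.diag([.006,.006,.03,.006])])));x0=r.x
    print(nm,r.x.round(4),r.fun,m.sum(), 'barpos',(r.x[:3]+Rz(r.x[2])@[0,r.x[3],0])[:2])
# slot block corner in top
c=lambda L:[(130+(x+.5)/6-.5,240+(y+.5)/6-.5) for x,y in L]
print('blockend',ray(t,c([(578,140),(585,222)]),.06))
E
python3 -c "
import cv2,numpy as np
a=cv2.imread('pics/b_top.png');b=cv2.imread('pics/b_side.png')
o=np.zeros((max(a.shape[0],b.shape[0]),a.shape[1]+b.shape[1]+10,3),np.uint8)+90
o[:a.shape[0],:a.shape[1]]=a;o[:b.shape[0],a.shape[1]+10:]=b
cv2.imwrite('pics/mm2.png',cv2.resize(o,None,fx=.75,fy=.75))"
```

```text
top [0.4626 0.1129 0.1484 0.0242] 360.2196078431373 3345.0 barpos [0.45904399 0.13685755]
side [0.4638 0.1197 0.1602 0.0044] 427.1176470588235 3304.0 barpos [0.46309581 0.12411793]
blockend [[0.48786326 0.06255969 0.06      ]
 [0.45118287 0.06015994 0.06      ]]
```

View pics/mm2.png

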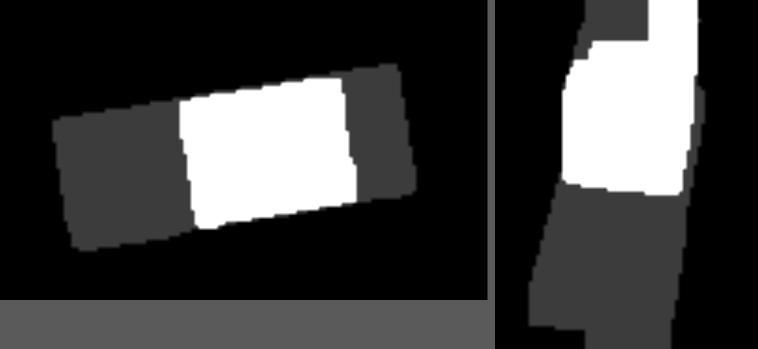

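```bash
cat >> h.py <<'E'
from scipy.spatial.transform import Rotation as Ro
def q_from(x,y,z):
    q=Ro.from_matrix(np.c_[x,y,z]).as_quat();return [q[3],q[0],q[1],q[2]]
def down(a): # tool y along world angle a, pointing down
    y=np.array([np.cos(a),np.sin(a),0]);z=np.array([0,0,-1.]);return q_from(np.cross(y,z),y,z)
def st(m=''):
    s=state();print(m,'t%.2f'%s['time'],'p',np.round(s['ee_pos'],4),'F',np.round(s['ft_force'],1),'M',np.round(s['moment'],2),'gap %.4f'%s['finger_gap']);return s
E
python3 - <<'E'
from h import *
for a in(.145,.145+np.pi):
    print(inverse_kinematics([.459,.135,.2],down(a)))
q=down(.145)
J=inverse_kinematics([.459,.135,.2],q); J2=inverse_kinematics([.459,.135,.2],down(.145+np.pi))
if J2 is not None and abs(J2[5])<abs(J[5]): q=down(.145+np.pi)
move_to([.459,.135,.20],q);st()
move_l([.459,.135,.134],.15);st()
close();hold(.2);st('closed')
grab('top','top1')
E
```

```text
[ 2.14927381e-01 -2.36554304e-01  1.54560754e+00 -4.44089210e-16
  1.83253942e+00  6.99273806e-02]
None
 t2.67 p [0.4592 0.1344 0.1999] F [-0.2 -0.3  0.3] M [-0.01 -0.14  0.03] gap 0.0880
 t3.27 p [0.4592 0.1348 0.1346] F [-0.2  1.4  1.7] M [-0.03 -0.08  0.  ] gap 0.0880
closed t4.81 p [0.459 0.135 0.134] F [ 0.1  0.2 -0.2] M [ 0.01 -0.09 -0.01] gap 0.0004
```

```bash
python3 - <<'E'
from h import *
s=grab('side','side1');t=load('top1')
a=cv2.resize(s['frame'][220:350,250:420],None,fx=4,fy=4,interpolation=cv2.INTER_CUBIC)
cv2.imwrite('pics/e1.png',a)
print(state()['ee_rot'],down(.145))
E
```

```text
[-4.34438750e-06  6.54022051e-01  7.56475483e-01  6.64108763e-06] [np.float64(0.0), np.float64(0.6540288870873646), np.float64(0.7564695729870853), np.float64(0.0)]
```

View pics/e1.png

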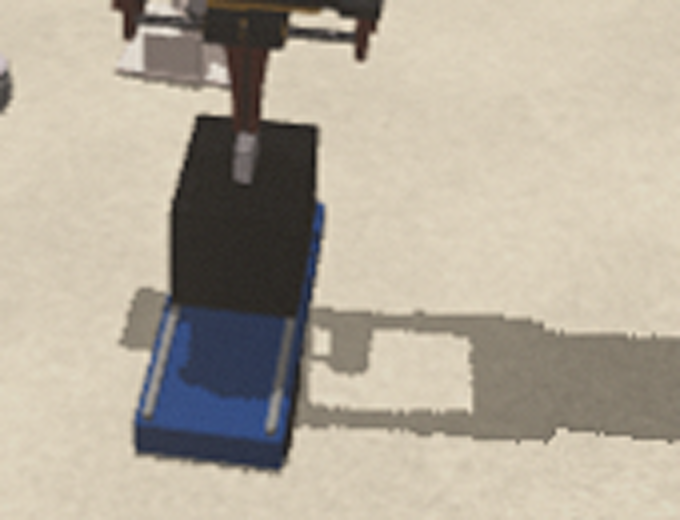

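View pics/top1.png

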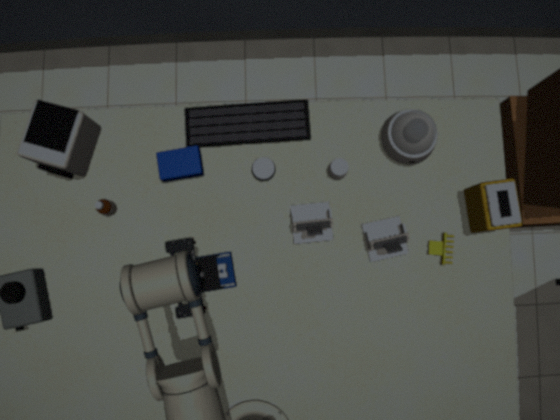

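```bash
python3 - <<'E'
from h import *
s=load('side1');s0=load('side0');t=load('top0')
print((proj(s,[[.459,.135,.126],[.459,.135,.149],[.459,.16,.149]])-[250,220])*4)
w=cloud(s0)
for v in range(248,300,3):
    print(v,[tuple(w[v,u].round(3)) for u in (305,311,317)])
w=cloud(t)
print('top bar pts');
for u in range(180,225,3): print(u,[tuple(w[v,u].round(3)) for v in (272,275,278)])
E
```

```text
[[246.85292524 157.45338557]
 [247.46630578 130.58218604]
 [237.38830023 150.68123156]]
248 [(np.float64(0.544), np.float64(-0.088), np.float64(-0.0)), (np.float64(0.525), np.float64(-0.095), np.float64(-0.001)), (np.float64(0.505), np.float64(-0.098), np.float64(0.002))]
251 [(np.float64(0.491), np.float64(0.092), np.float64(0.119)), (np.float64(0.464), np.float64(0.126), np.float64(0.147)), (np.float64(0.458), np.float64(0.081), np.float64(0.119))]
254 [(np.float64(0.488), np.float64(0.104), np.float64(0.117)), (np.float64(0.46), np.float64(0.14), np.float64(0.148)), (np.float64(0.456), np.float64(0.091), np.float64(0.115))]
257 [(np.float64(0.483), np.float64(0.118), np.float64(0.117)), (np.float64(0.456), np.float64(0.153), np.float64(0.147)), (np.float64(0.451), np.float64(0.108), np.float64(0.117))]
260 [(np.float64(0.479), np.float64(0.134), np.float64(0.119)), (np.float64(0.457), np.float64(0.15), np.float64(0.135)), (np.float64(0.446), np.float64(0.125), np.float64(0.12))]
263 [(np.float64(0.474), np.float64(0.15), np.float64(0.12)), (np.float64(0.454), np.float64(0.16), np.
[... 4272 characters left out ...]
466), np.float64(0.09), np.float64(0.12)), (np.float64(0.458), np.float64(0.09), np.float64(0.123)), (np.float64(0.45), np.float64(0.091), np.float64(0.117))]
216 [(np.float64(0.466), np.float64(0.082), np.float64(0.12)), (np.float64(0.458), np.float64(0.083), np.float64(0.117)), (np.float64(0.45), np.float64(0.083), np.float64(0.12))]
219 [(np.float64(0.464), np.float64(0.082), np.float64(0.059)), (np.float64(0.456), np.float64(0.082), np.float64(0.062)), (np.float64(0.45), np.float64(0.075), np.float64(0.115))]
222 [(np.float64(0.464), np.float64(0.074), np.float64(0.054)), (np.float64(0.456), np.float64(0.074), np.float64(0.059)), (np.float64(0.447), np.float64(0.077), np.float64(0.032))]
```

```bash
python3 - <<'E'
from h import *
s=load('side1');w=cloud(s)
for v in range(236,300,2):
    print(v,[tuple(float(x) for x in w[v,u].round(3)) for u in (300,308,311,314,322)])
print(proj(s,[[.459,.135,.126],[.459,.135,.149]]))
st()
E
```

```text
236 [(0.57, -0.117, 0.025), (0.468, 0.146, 0.209), (0.46, 0.144, 0.21), (0.452, 0.144, 0.211), (0.508, -0.172, 0.003)]
238 [(0.573, -0.124, 0.011), (0.467, 0.148, 0.205), (0.459, 0.147, 0.205), (0.452, 0.143, 0.204), (0.504, -0.16, 0.002)]
240 [(0.572, -0.124, 0.004), (0.467, 0.147, 0.197), (0.46, 0.145, 0.197), (0.452, 0.142, 0.197), (0.502, -0.153, -0.001)]
242 [(0.57, -0.117, 0.0), (0.467, 0.148, 0.191), (0.46, 0.144, 0.19), (0.451, 0.146, 0.193), (0.498, -0.138, 0.001)]
244 [(0.566, -0.104, 0.001), (0.467, 0.147, 0.184), (0.459, 0.145, 0.184), (0.451, 0.145, 0.186), (0.494, -0.123, 0.004)]
246 [(0.562, -0.089, 0.003), (0.467, 0.148, 0.178), (0.459, 0.147, 0.179), (0.451, 0.143, 0.178), (0.492, -0.116, 0.001)]
248 [(0.56, -0.083, -0.0), (0.467, 0.148, 0.171), (0.459, 0.145, 0.171), (0.45, 0.148, 0.175), (0.49, -0.106, -0.001)]
250 [(0.508, 0.088, 0.117), (0.467, 0.147, 0.165), (0.459, 0.144, 0.164), (0.45, 0.145, 0.166), (0.486, -0.09, 0.002)]
252 [(0.505, 0.098, 0.116), (0.466, 0.15, 0.159), (0.458, 0.149, 0.161), (0.45, 0.148, 0.162), (0.443, 0.084, 0.12)]
254 [(0.501, 0.109, 0.
[... 2147 characters left out ...]
.193, 0.063), (0.444, 0.191, 0.063), (0.437, 0.185, 0.061), (0.414, 0.187, 0.068)]
292 [(0.474, 0.195, 0.052), (0.452, 0.192, 0.055), (0.445, 0.187, 0.053), (0.436, 0.187, 0.055), (0.414, 0.184, 0.059)]
294 [(0.474, 0.196, 0.045), (0.452, 0.193, 0.048), (0.444, 0.19, 0.048), (0.435, 0.189, 0.05), (0.412, 0.192, 0.058)]
296 [(0.475, 0.193, 0.035), (0.452, 0.191, 0.039), (0.443, 0.192, 0.043), (0.436, 0.187, 0.041), (0.412, 0.189, 0.049)]
298 [(0.476, 0.189, 0.024), (0.453, 0.187, 0.029), (0.443, 0.192, 0.036), (0.435, 0.188, 0.034), (0.412, 0.189, 0.041)]
[[311.71323131 259.36334639]
 [311.86657644 252.64554651]]
 t4.91 p [0.459 0.135 0.134] F [ 0.4 -0.4 -0.9] M [-0.05 -0.16 -0.04] gap 0.0002
```

```bash
python3 - <<'E'
from h import *
gripper_open();st()
s=grab('side','side2');w=cloud(s)
a=cv2.resize(s['frame'][200:300,240:380],None,fx=5.6,fy=5.6,interpolation=cv2.INTER_CUBIC)
cv2.imwrite('pics/e2.png',a)
m=(w[...,2]>.125)&(w[...,2]<.3)&(w[...,0]>.3)&(w[...,0]<.62)&(w[...,1]>.05)&(w[...,1]<.25)
P=w[m];
for x0 in np.arange(.36,.56,.01):
    k=(P[:,0]>x0)&(P[:,0]<x0+.01)
    if k.sum()>3: print(round(x0,3),k.sum(),'zmin %.3f'%P[k,2].min(), 'y %.3f'%np.median(P[k,1]))
E
```

```text
t6.28 p [0.459 0.135 0.134] F [ 0.1 -0.8 -0.2] M [-0.01 -0.04 -0.04] gap 0.0878
0.37 67 zmin 0.236 y 0.152
0.38 93 zmin 0.235 y 0.152
0.39 96 zmin 0.240 y 0.149
0.4 143 zmin 0.153 y 0.141
0.41 118 zmin 0.158 y 0.140
0.42 59 zmin 0.246 y 0.152
0.43 59 zmin 0.244 y 0.155
0.44 53 zmin 0.147 y 0.156
0.45 108 zmin 0.125 y 0.156
0.46 75 zmin 0.126 y 0.158
0.47 51 zmin 0.247 y 0.160
0.48 44 zmin 0.246 y 0.161
0.49 50 zmin 0.246 y 0.162
0.5 186 zmin 0.156 y 0.154
0.51 123 zmin 0.186 y 0.160
0.52 94 zmin 0.236 y 0.171
0.53 81 zmin 0.238 y 0.167
0.54 31 zmin 0.272 y 0.142
```

View pics/e2.png

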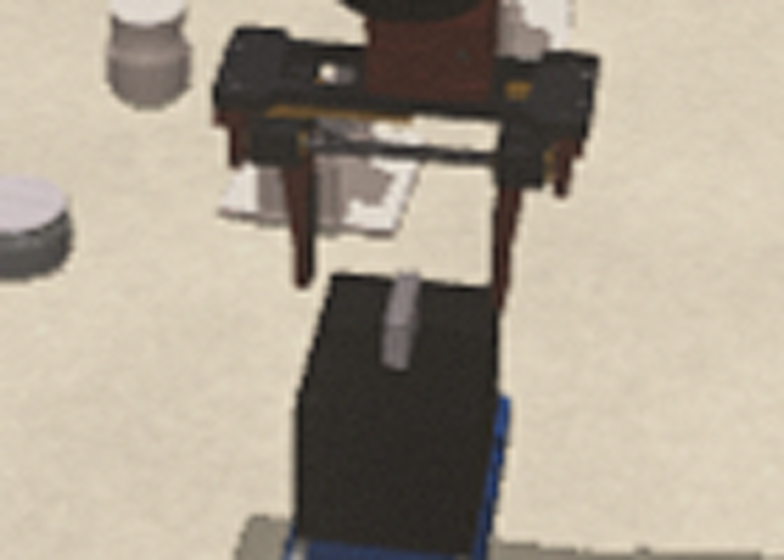

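```bash
python3 - <<'E'
from h import *
move_l([.459,.1355,.118],.1);st()
move_l([.459,.1355,.108],.05);st()
close();st('closed')
E
```

```text
t6.64 p [0.4584 0.1354 0.117 ] F [1.1 0.8 0.5] M [-0.06 -0.13 -0.06] gap 0.0875
 t6.99 p [0.4588 0.1354 0.1076] F [0.1 0.1 0.2] M [-0.03 -0.1   0.01] gap 0.0876
closed t8.14 p [0.4586 0.1354 0.108 ] F [-2.7 -0.3  0.7] M [-0.07  0.42 -0.14] gap 0.0119
```

```bash
python3 - <<'E'
from h import *
a=.145;u=np.array([-np.sin(a),np.cos(a),0]);p=np.array([.459,.1355,.108])
for d in(.06,.1,.107):
    move_l(p+u*d,.12 if d<.105 else .04);st(d)
grab('side','side3');
E
```

```text
0.06 t8.79 p [0.4502 0.1952 0.108 ] F [-2.2  1.1  1.4] M [ 0.2   0.34 -0.24] gap 0.0122
0.1 t9.28 p [0.4446 0.2347 0.108 ] F [-1.   2.3  0. ] M [ 0.26  0.2  -0.21] gap 0.0120
0.107 t9.60 p [0.4437 0.2413 0.108 ] F [-1.5  0.4  0.4] M [-0.17  0.1  -0.16] gap 0.0117
```

```bash
python3 - <<'E'
from h import *
a=.145;u=np.array([-np.sin(a),np.cos(a),0]);p=np.array([.459,.1355,.108])
for d in(.110,.113):
    move_l(p+u*d,.04);s=st(d)
    if s['ft_force'][1]<-8: break
gripper_open();st()
e=state()['ee_pos'];move_l([e[0],e[1],.2],.2)
move_to([.42,-.12,.30],down(.0));st()
grab('top','top4');grab('side','side4')
t=load('top4')
c=t['frame'][230:320,120:260];cv2.imwrite('pics/f4.png',np.clip(cv2.resize(c,None,fx=5.6,fy=5.6,interpolation=cv2.INTER_CUBIC)*2.,0,255).astype(np.uint8))
E
```

```text
0.11 t9.90 p [0.4435 0.2427 0.108 ] F [-0.2 -7.1  1.5] M [-1.04  0.02 -0.18] gap 0.0120
0.113 t10.15 p [0.4434 0.2432 0.1079] F [ -0.1 -15.6   2.9] M [-2.5 -0.1 -0.1] gap 0.0119
 t11.38 p [0.4427 0.2473 0.108 ] F [-0.3 -0.8  0.6] M [-0.03 -0.04 -0.03] gap 0.0879
 t13.42 p [ 0.4202 -0.1193  0.2993] F [ 0.2  0.4 -0.4] M [-0.06 -0.11  0.04] gap 0.0880
```

View pics/f4.png

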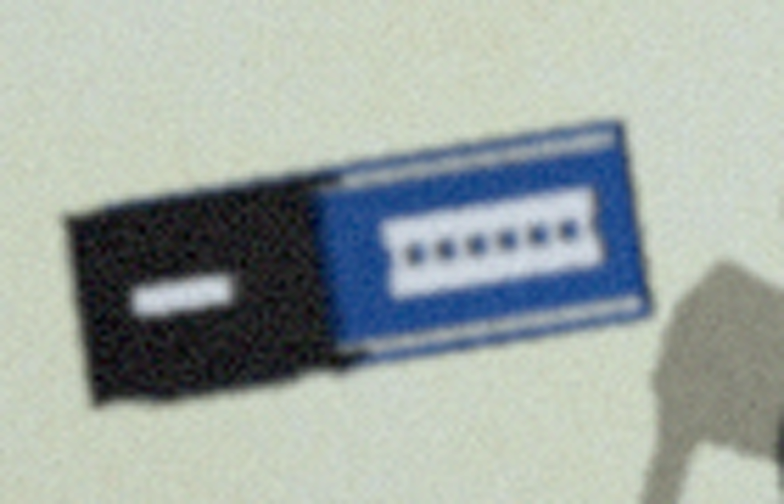

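View pics/side4.png

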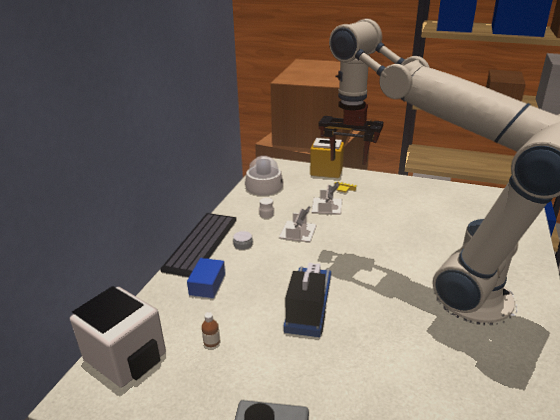

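```bash
python3 - <<'E'
from h import *
from scipy.optimize import minimize
for tag,roi in(('top4',(125,235,258,320)),('side4',(290,255,345,300))):
    t=load(tag)
    if tag=='top4':
        f=t['frame'].astype(float);g=f.min(2)
        L=[(120+(x+.5)/5.6-.5,230+(y+.5)/5.6-.5) for x,y in [(415,255),(447,250),(478,245),(508,241),(540,235),(571,230)]]
        C=[]
        for u,v in L:
            u0,v0=int(round(u)),int(round(v));p=g[v0-2:v0+3,u0-2:u0+3];w=np.clip(np.median(g[v0-3:v0+4,u0-2:u0+3])-p,0,None) if 0 else np.clip(p.max()-p,0,None)**2
            vv,uu=np.mgrid[v0-2:v0+3,u0-2:u0+3];C.append([(uu*w).sum()/w.sum(),(vv*w).sum()/w.sum()])
        print(np.round(L,1).tolist());print(np.round(C,1).tolist())
        for X in(L,C):
            P=ray(t,X,.06);d=P[0]-P[-1];print('slots mid',P.mean(0).round(4),'yaw',np.arctan2(-d[0],d[1]).round(4),'len',np.linalg.norm(d).round(4))
        B=ray(t,[(120+(x+.5)/5.6-.5,230+(y+.5)/5.6-.5) for x,y in [(383,222),(593,188),(605,262),(393,298)]],.06)
        print('block',B.round(4).tolist(),B.mean(0))
        # silhouette fit housing+hood
        r=f[...,2]/97.7;m=cv2.morphologyEx((r<.6).astype(np.uint8),cv2.MORPH_CLOSE,np.ones((13,13)))[roi[1]:roi[3],roi[0]:roi[2]].astype(float)
        n,lab=cv2.connectedComponents(m.astype(np.uint8));m=(lab==lab[40,60]).astype(float)
        def cost(p): 
            b=[b@Rz(p[2]).T+[p[0],p[1],0] for b in [box(-.05,.05,-.067,.195,0,.028),box(-.045,.045,.072,.188,.028,.119)]]
            return np.abs(sil(t,b,8,roi[:2],(roi[2]-roi[0],roi[3]-roi[1]))-m).sum()
        x0=np.array([.462,.112,.139])
        for k in range(3):
            rr=minimize(cost,x0,method='Nelder-Mead',options=dict(initial_simplex=x0+np.vstack([np.zeros(3),np.diag([.006,.006,.03])])));x0=rr.x
        print('sil',rr.x.round(4),rr.fun,m.sum())
        w=cloud(t);k=(w[...,0]>.4)&(w[...,0]<.52)&(w[...,1]>.04)&(w[...,1]<.16)&(abs(w[...,2]-.06)<.006);P=w[k];print(k.sum(),np.median(P,0), cv2.minAreaRect(P[:,:2].astype(np.float32)*1000))
E
python3 - <<'E'
import sys;sys.path.insert(0,'.')
from h import *
s=load('side4');c=s['frame'][250:340,270:350];cv2.imwrite('pics/f5.png',cv2.resize(c,None,fx=7,fy=6.5,interpolation=cv2.INTER_CUBIC))
E
```

```text
[[193.7, 275.1], [199.4, 274.2], [204.9, 273.3], [210.3, 272.6], [216.0, 271.6], [221.6, 270.7]]
[[193.8, 275.0], [199.2, 274.2], [204.8, 273.3], [210.2, 272.5], [215.7, 271.6], [221.2, 270.7]]
slots mid [0.4622 0.1124 0.06  ] yaw 0.1343 len 0.0763
slots mid [0.4624 0.1129 0.06  ] yaw 0.1312 len 0.0749
block [[0.4733, 0.1656, 0.06], [0.4872, 0.0637, 0.06], [0.4517, 0.0587, 0.06], [0.4368, 0.1613, 0.06]] [0.46228072 0.11233089 0.06      ]
sil [0.462  0.1136 0.1444] 115.85490196078432 3629.0
397 [0.46305456 0.11147189 0.06091183] ((463.15484619140625, 112.65516662597656), (36.15815353393555, 99.71141815185547), 8.159021377563477)
```

View pics/f5.png

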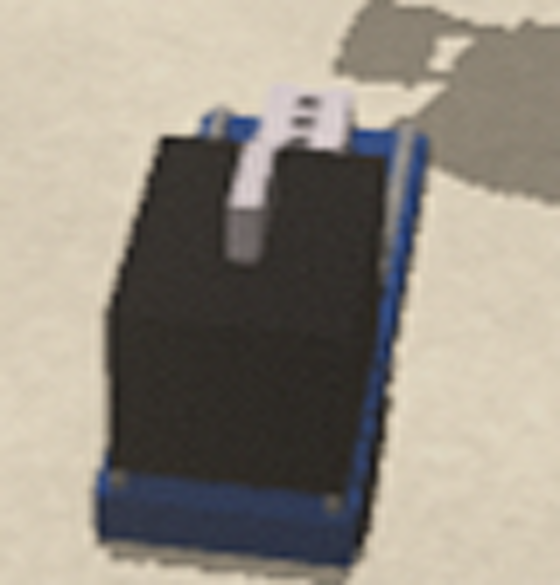

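```bash
cat >> h.py <<'E'
def stripT(x,y,a): # rest pose -> R,t of strip
    R=Rz(a)@Ro.from_euler('y',-35,degrees=True).as_matrix();return R,np.array([x,y,.062])
E
python3 - <<'E'
from h import *
t=load('top0');w=cloud(t);s=load('side0')
c=lambda L:[(280+(x+.5)/5.6-.5,190+(y+.5)/5.6-.5) for x,y in L]
for n,L in(('L',[(58,90),(270,68),(297,275),(78,300)]),('R',[(458,190),(665,150),(718,352),(512,400)])):
    P=ray(t,c(L),.009);ctr=P.mean(0);e=P[0]-P[1]+P[3]-P[2];a=np.arctan2(-e[0],e[1])
    print(n,P.round(4).tolist(),ctr.round(4),'yaw',a.round(3),'sides',[np.linalg.norm(P[i]-P[(i+1)%4]).round(4) for i in range(4)])
    # depth: web/crossbar points, in rest-frame
    k=(np.linalg.norm(w[...,:2]-ctr[:2],axis=-1)<.08)&(w[...,2]>.045)
    Q=(w[k]-[ctr[0],ctr[1],0])@Rz(a)
    R=Ro.from_euler('y',-35,degrees=True).as_matrix()
    S=(Q-[0,0,.062])@R  # strip frame assuming x,y offset 0
    hi=S[:,2]>.015
    print(' web pts',hi.sum(),'y range',S[hi,1].min().round(4),S[hi,1].max().round(4),'z max',np.percentile(S[:,2],[90,98]).round(4),'x',np.percentile(S[hi,0],[5,25,50,75,95]).round(4))
    lo=(S[:,2]<.010)&(S[:,2]>-.002); print(' bar pts',lo.sum(),'y',S[lo,1].min().round(4),S[lo,1].max().round(4),'z med',np.median(S[lo,2]).round(4),'x',np.percentile(S[lo,0],[5,50,95]).round(4))
o=t['frame'][195:260,280:420].copy();o=cv2.resize(o,None,fx=5.6,fy=5.6,interpolation=cv2.INTER_CUBIC)
E
```

```text
L [[0.6432, -0.1158, 0.009], [0.6513, -0.223, 0.009], [0.5468, -0.2326, 0.009], [0.5374, -0.1226, 0.009]] [ 0.5947 -0.1735  0.009 ] yaw 0.08 sides [np.float64(0.1075), np.float64(0.105), np.float64(0.1104), np.float64(0.106)]
 web pts 162 y range -0.0423 0.0455 z max [0.047  0.0535] x [-0.0106 -0.0056 -0.004  -0.0029 -0.    ]
 bar pts 170 y -0.0551 0.0531 z med 0.0057 x [-0.015   0.0024  0.0067]
R [[0.587, -0.3154, 0.009], [0.6041, -0.4215, 0.009], [0.5017, -0.4434, 0.009], [0.4811, -0.3381, 0.009]] [ 0.5435 -0.3796  0.009 ] yaw 0.176 sides [np.float64(0.1075), np.float64(0.1048), np.float64(0.1073), np.float64(0.1083)]
 web pts 179 y range -0.039 0.0378 z max [0.0467 0.0538] x [-0.0107 -0.0066 -0.0048 -0.0036 -0.0014]
 bar pts 162 y -0.0551 0.0525 z med 0.0051 x [-0.0163  0.0023  0.0055]
```

```bash
cat > fit.py <<'E'
from h import *
from scipy.optimize import least_squares
def sdfbox(P,c,h):
    q=np.abs(P-c)-h;return np.linalg.norm(np.maximum(q,0),axis=1)+np.minimum(q.max(1),0)
def sdf(S): return np.minimum(sdfbox(S,np.array([0,0,.003]),np.array([.011,.046,.003])),sdfbox(S,np.array([0,0,.026]),np.array([.004,.02,.02])))
E
python3 - <<'E'
from fit import *
for tag in('top0','side0'):
  t=load(tag);w=cloud(t);f=t['frame'].astype(float)
  for n,x,y,a in(('L',.585,-.1735,.08),('R',.533,-.3796,.176)):
    k=(np.linalg.norm(w[...,:2]-[x,y],axis=-1)<.09)&(w[...,2]>.055)
    br=f.max(2); k&= br<(85 if tag=='top0' else 130)
    k=cv2.erode(k.astype(np.uint8),np.ones((2,2)))>0 if 0 else k
    P=w[k]
    for free in(0,1):
        def res(p):
            R=Rz(p[2])@Ro.from_euler('y',-(35+(p[4]*100 if free else 0)),degrees=True).as_matrix()
            return sdf((P-[p[0],p[1],.062+(p[3] if free else 0)])@R)
        r=least_squares(res,[x,y,a,0,0],loss='soft_l1',f_scale=.002,x_scale=[.01,.01,.05,.01,.05])
        print(tag,n,len(P),'free' if free else 'fix',r.x.round(4),'med|r|',np.median(np.abs(res(r.x))).round(4))
E
```

```text
top0 L 400 fix [ 0.5852 -0.174   0.0967  0.      0.    ] med|r| 0.0012
top0 L 400 free [ 0.5851 -0.1735  0.097   0.0012  0.0038] med|r| 0.0013
top0 R 449 fix [ 0.5337 -0.3797  0.1867  0.      0.    ] med|r| 0.0012
top0 R 449 free [ 5.340e-01 -3.796e-01  1.856e-01  4.000e-04  1.130e-02] med|r| 0.0012
side0 L 119 fix [ 0.5842 -0.1744  0.0634  0.      0.    ] med|r| 0.0011
side0 L 119 free [ 5.847e-01 -1.740e-01  6.660e-02  5.000e-04  1.410e-02] med|r| 0.001
side0 R 91 fix [ 0.5322 -0.378   0.2118  0.      0.    ] med|r| 0.0012
side0 R 91 free [ 5.312e-01 -3.786e-01  2.094e-01  3.000e-04 -4.230e-02] med|r| 0.0012
```

```bash
python3 - <<'E'
from fit import *
out=[]
for tag,bx in(('side0',[(282,200,325,245),(308,175,350,220)]),('top0',[(285,195,340,235),(355,210,410,250)])):
    im=load(tag);row=[]
    for (n,x,y,a),b in zip((('L',.585,-.174,.085),('R',.5337,-.379,.187)),bx):
        R,tt=stripT(x,y,a);F=9 if tag=='side0' else 7
        c=im['frame'][b[1]:b[3],b[0]:b[2]].astype(float);c=cv2.resize(c,None,fx=F,fy=F,interpolation=cv2.INTER_CUBIC);c=np.clip(c*(1.1 if tag=='side0' else 2),0,255).astype(np.uint8)
        raw=c.copy()
        for ys,col in((np.arange(-37.5,38,15),(0,0,255)),(np.arange(-33,34,22),(0,200,0))):
            for yy in ys:
                p=proj(im,np.array([[0,yy/1000,0],[0,yy/1000,-.026]])@R.T+tt);p=((p-b[:2]+.5)*F).astype(int)
                cv2.line(c,tuple(p[0]),tuple(p[1]),col,1)
        row.append(np.hstack([raw,c]))
    h=max(r.shape[0] for r in row);out.append(np.hstack([np.pad(r,((0,h-r.shape[0]),(0,0),(0,0))) for r in row]))
for i,o in enumerate(out): print(o.shape);cv2.imwrite(f'pics/g{i}.png',cv2.resize(o,None,fx=min(1,800/o.shape[1]),fy=min(1,800/o.shape[1])))
E
```

```text
(405, 1530, 3)
(280, 1540, 3)
```

View pics/g0.png

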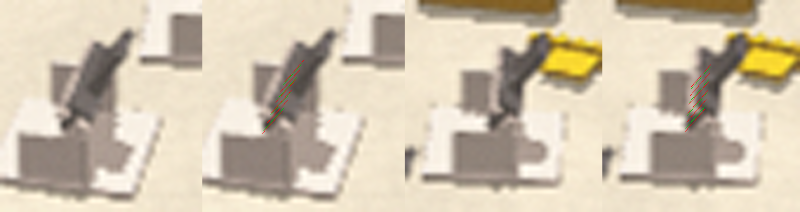

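View pics/g1.png

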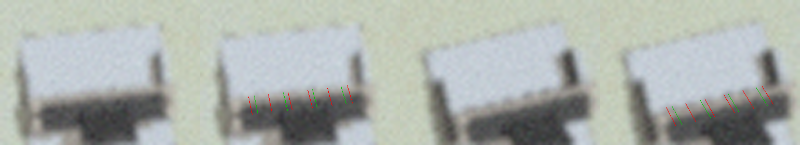

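```bash
python3 - <<'E'
from fit import *
ims=[load('top0'),load('top4')]
for i in range(4): ims.append(grab('top',f'topx{i}'))
out=[]
for n,x,y,a in(('L',.585,-.174,.09),('R',.5337,-.379,.187)):
    R,tt=stripT(x,y,a)
    ys=np.arange(-.055,.0551,.001);zs=np.arange(-.04,0,.001)
    G=0
    for im in ims:
        YY,ZZ=np.meshgrid(ys,zs);P=np.stack([0*YY,YY,ZZ],-1).reshape(-1,3)@R.T+tt
        uv=proj(im,P).astype(np.float32).reshape(YY.shape+(2,))
        G=G+cv2.remap(im['frame'],uv[...,0],uv[...,1],cv2.INTER_CUBIC).astype(float)
        if n=='L' : pass
    G/=len(ims)
    print(n,[round(float(v)) for v in G[...,1][8:16,:].mean(0)[::2]])
    g=np.clip((G-40)*2.2,0,255).astype(np.uint8);g=cv2.resize(g,None,fx=7,fy=7,interpolation=cv2.INTER_CUBIC)
    for yy in np.arange(-37.5,38,15): cv2.line(g,(int((yy+55.5)*7),0),(int((yy+55.5)*7),12),(0,0,255),2)
    for yy in np.arange(-33,34,22): cv2.line(g,(int((yy+55.5)*7),268),(int((yy+55.5)*7),280),(0,200,0),2)
    out.append(g)
cv2.imwrite('pics/g3.png',np.vstack(out))
E
```

```text
L [100, 95, 83, 70, 63, 70, 82, 90, 96, 99, 99, 99, 98, 99, 100, 99, 99, 99, 99, 99, 96, 93, 93, 96, 98, 99, 98, 97, 97, 96, 96, 96, 96, 96, 97, 99, 98, 99, 99, 98, 97, 96, 95, 94, 95, 97, 98, 98, 97, 97, 97, 98, 95, 87, 74, 63]
R [91, 76, 58, 46, 45, 50, 58, 67, 76, 87, 96, 100, 100, 97, 93, 92, 94, 98, 100, 100, 97, 94, 92, 94, 98, 101, 102, 102, 99, 97, 95, 96, 99, 102, 102, 101, 99, 97, 97, 100, 101, 101, 100, 99, 97, 96, 96, 98, 101, 103, 102, 96, 82, 63, 50, 47]
```

View pics/g3.png

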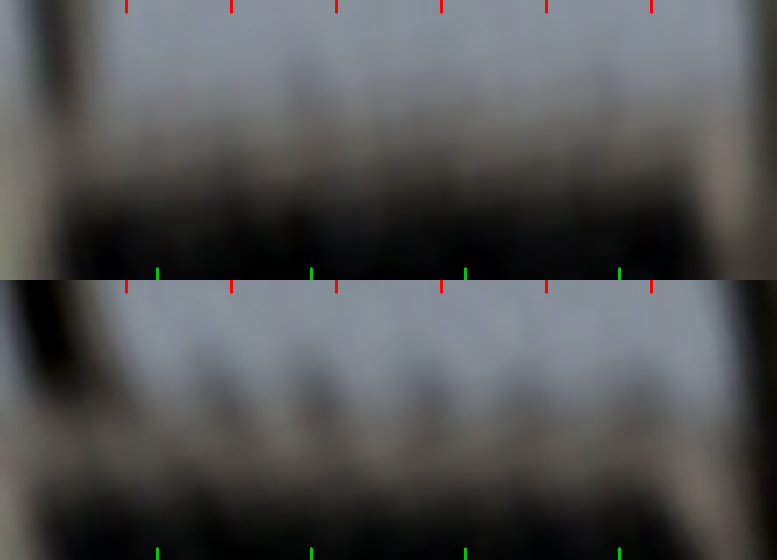

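```bash
cat >> h.py <<'E'
R6,T6=stripT(.5335,-.379,.187)
Q6=q_from(np.cross(R6[:,0],-R6[:,2]),R6[:,0],-R6[:,2])
def g6(z): return T6+R6[:,2]*z
E
python3 - <<'E'
from h import *
for z in(.10,-.007): print(g6(z),inverse_kinematics(g6(z),Q6))
move_to(g6(.09),Q6);st()
s=grab('side','side5');grab('top','top5')
c=s['frame'][150:250,270:400];cv2.imwrite('pics/h5.png',cv2.resize(c,None,fx=6,fy=6,interpolation=cv2.INTER_CUBIC))
w=cloud(s)
# points in strip frame
S=(w-T6)@R6;k=(np.abs(S[...,0])<.1)&(np.abs(S[...,1])<.06)&(S[...,2]<.3)&(S[...,2]>.05);P=S[k]
for x in np.arange(-.1,.1,.01):
    q=(P[:,0]>x)&(P[:,0]<x+.01)
    if q.sum()>3: print(round(x,3),q.sum(),'zmin',np.percentile(P[q,2],[0,3]).round(3),'y',np.percentile(P[q,1],[10,50,90]).round(3))
E
```

```text
[ 0.47714231 -0.38966348  0.1439152 ] [-1.07907616 -0.15188607  1.68933878  0.58592546  1.42560282 -1.2999288 ]
[ 0.53744504 -0.37825356  0.05626594] [-0.96809281 -0.02752897  1.73117533  0.59144301  1.22590652 -1.29981914]
 t14.95 p [ 0.4834 -0.3881  0.1368] F [-0.2 -0.3  0.7] M [-0.05  0.14 -0.03] gap 0.0877
-0.09 10 zmin [0.213 0.215] y [-0.024  0.012  0.031]
-0.08 42 zmin [0.193 0.195] y [-0.013  0.03   0.037]
-0.07 54 zmin [0.192 0.196] y [-0.015  0.028  0.038]
-0.06 59 zmin [0.142 0.168] y [-0.015  0.017  0.033]
-0.05 123 zmin [0.108 0.115] y [-0.009  0.011  0.028]
-0.04 70 zmin [0.11  0.117] y [-0.004  0.018  0.028]
-0.03 69 zmin [0.201 0.204] y [0.014 0.023 0.032]
-0.02 63 zmin [0.201 0.202] y [0.015 0.023 0.033]
-0.01 68 zmin [0.2   0.202] y [0.018 0.026 0.035]
-0.0 66 zmin [0.2   0.203] y [0.017 0.027 0.038]
0.01 101 zmin [0.201 0.202] y [-0.014  0.025  0.035]
0.02 73 zmin [0.202 0.203] y [-0.015  0.022  0.03 ]
0.03 55 zmin [0.2   0.203] y [-0.017  0.018  0.028]
0.04 44 zmin [0.114 0.123] y [-0.018  0.013  0.026]
0.05 105 zmin [0.11  0.116] y [-0.01   0.013  0.032]
0.06 53 zmin [0.15  0.159] y [-0.011  0.021  0.033]
0.07 46 zmin [0.189 0.194] y [-0.009  0.031  0.035]
0.08 58 zmin [0.191 0.193] y [-0.021  0.023  0.035]
0.09 24 zmin [0.214 0.215] y [-0.021  0.01   0.034]
```

View pics/h5.png

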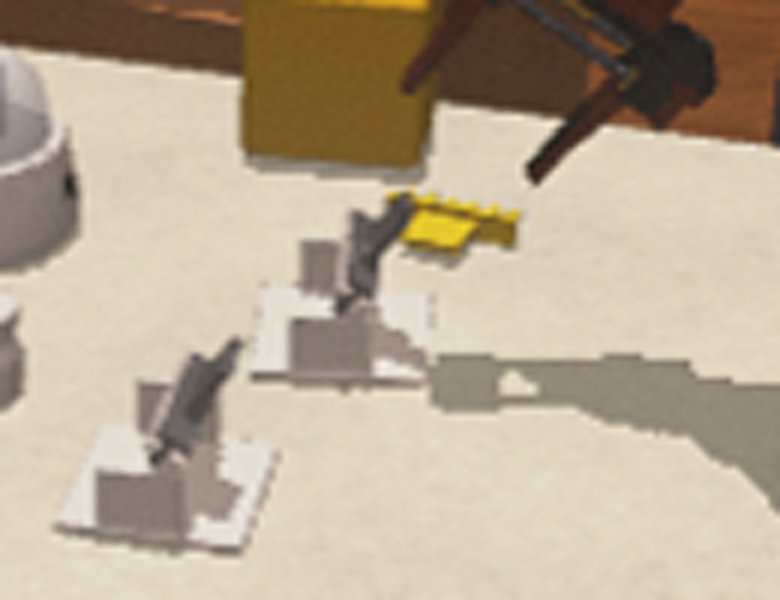

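```bash
python3 - <<'E'
from h import *
move_l(g6(.02),.15);st()
move_l(g6(-.006),.08);st()
close();st('closed')
s=grab('side','side6')
c=s['frame'][150:250,270:400];cv2.imwrite('pics/h6.png',cv2.resize(c,None,fx=6,fy=6,interpolation=cv2.INTER_CUBIC))
E
```

```text
t15.67 p [ 0.5226 -0.3809  0.0791] F [ 0.2 -0.   0. ] M [-0.05  0.12  0.03] gap 0.0876
 t16.14 p [ 0.5368 -0.3779  0.0563] F [-0.2 -0.6 -0.3] M [-0.08  0.13 -0.03] gap 0.0877
closed t17.34 p [ 0.5368 -0.3783  0.0569] F [-0.1  0.1 -0.9] M [-0.07  0.21 -0.04] gap 0.0078
```

View pics/h6.png

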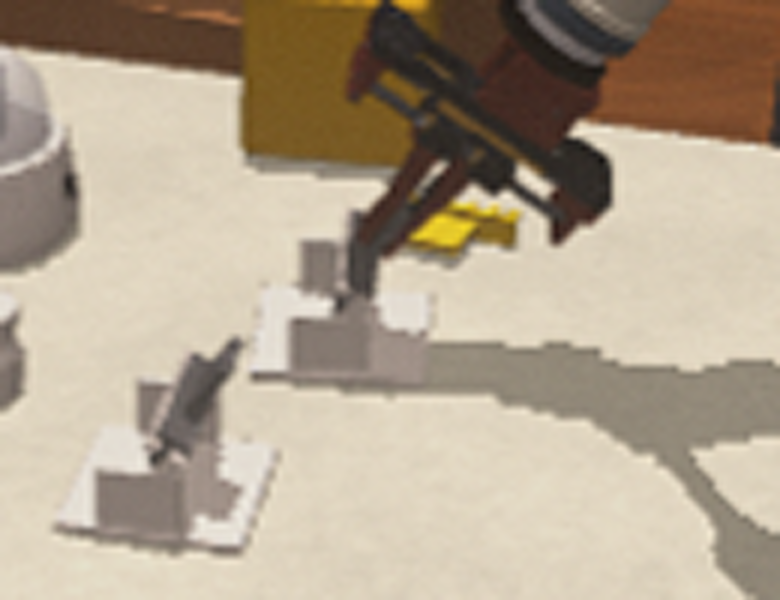

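```bash
python3 - <<'E'
from h import *
move_l(g6(.06),.15);st()
e=state()['ee_pos'];move_l([e[0]-.02,e[1],.22],.25);st()
move_to([.462,.1125,.18],down(.139));st()
hold(.2)
s=grab('side','side7');t=grab('top','top7');st()
c=s['frame'][215:315,260:380];cv2.imwrite('pics/h7.png',cv2.resize(c,None,fx=6,fy=6,interpolation=cv2.INTER_CUBIC))
c=t['frame'][230:310,150:250];cv2.imwrite('pics/h7t.png',np.clip(cv2.resize(c,None,fx=7,fy=7,interpolation=cv2.INTER_CUBIC)*1.8,0,255).astype(np.uint8))
E
```

```text
t17.98 p [ 0.4996 -0.3854  0.1108] F [-0.1 -0.5  0.4] M [-0.11  0.27 -0.02] gap 0.0079
 t18.57 p [ 0.4795 -0.385   0.2179] F [-0.5  0.7 -1.4] M [-0.06  0.24  0.04] gap 0.0079
 t20.40 p [0.4621 0.1118 0.1797] F [ 0.5 -0.4 -1.1] M [ 0.02 -0.11  0.01] gap 0.0079
 t20.70 p [0.4622 0.112  0.18  ] F [-0.2  0.4  0.4] M [-0.04 -0.14 -0.01] gap 0.0078
```

View pics/h7.png

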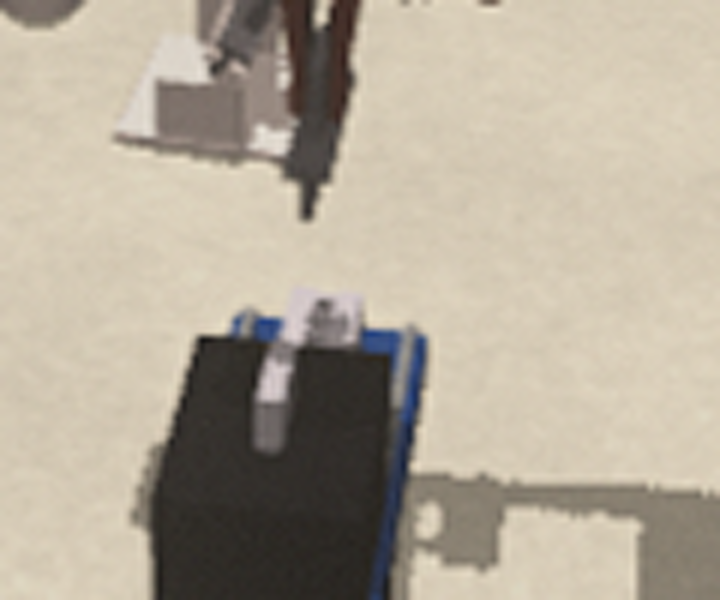

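View pics/h7t.png

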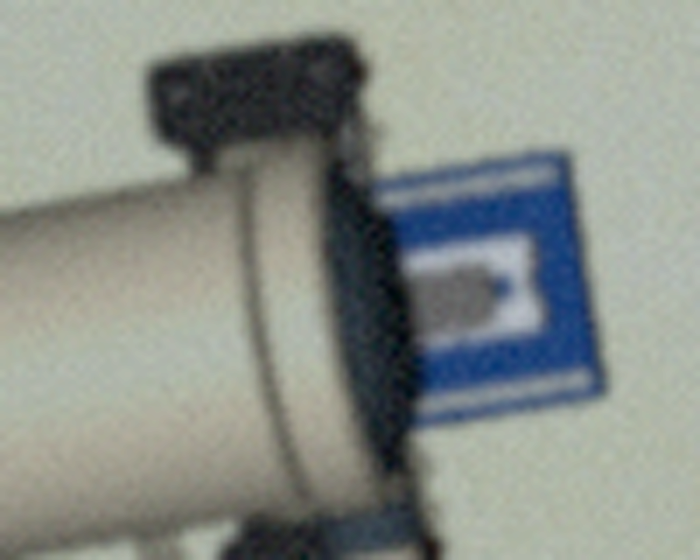

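```bash
cat > m7.py <<'E'
from fit import *
import sys
def legs():
    return [np.array([[.0035*np.cos(th),y+.0035*np.sin(th),z] for th in np.linspace(0,2*np.pi,8) for z in(0,-.0225)]+[[0,y,-.026]]) for y in np.arange(-.0375,.038,.015)]
parts=[box(-.011,.011,-.046,.046,0,.006),box(-.004,.004,-.02,.02,.006,.046)]+legs()
def overlay(tag,p,roi,F,out,g=1):
    im=load(tag);c=im['frame'][roi[1]:roi[3],roi[0]:roi[2]].astype(float);c=np.clip(cv2.resize(c,None,fx=F,fy=F,interpolation=cv2.INTER_CUBIC)*g,0,255).astype(np.uint8)
    R=Rz(p[3])
    for b in parts:
        q=((proj(im,b@R.T+p[:3])-roi[:2]+.5)*F);h=cv2.convexHull(q.astype(np.float32)).astype(np.int32);cv2.polylines(c,[h],True,(0,0,255),1)
    cv2.imwrite(out,c)
E
python3 - <<'E'
from m7 import *
p=np.array([.462,.112,.186,.139])
overlay('side7',p,(290,210,340,260),12,'pics/o7s.png',1.2)
overlay('top7',p,(195,255,240,295),14,'pics/o7t.png',1.8)
E
```

```text
(no output)
```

View pics/o7s.png

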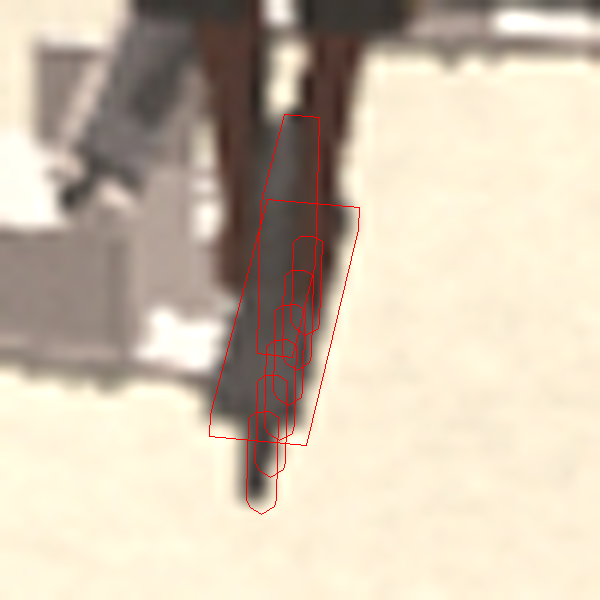

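View pics/o7t.png

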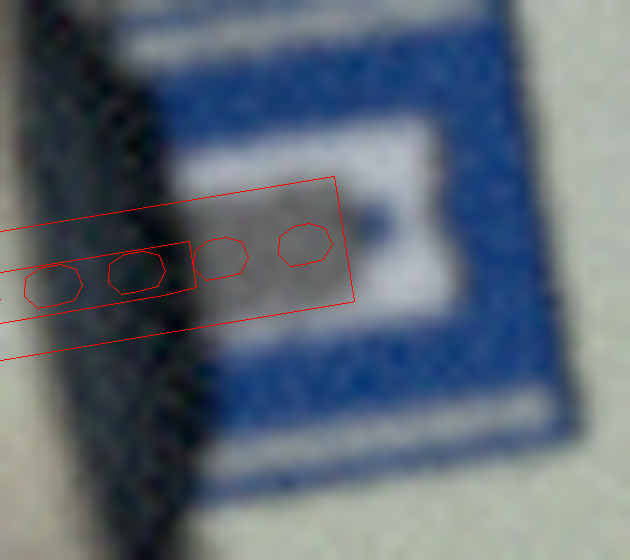

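```bash
python3 - <<'E'
from m7 import *
a=.139;p=np.array([.462,.112,.186]);R=Rz(a)
t=load('top7');s=load('side7')
def prof(im,pts):
    uv=proj(im,pts@R.T+p).astype(np.float32);return cv2.remap(im['frame'],uv[:,0].reshape(1,-1),uv[:,1].reshape(1,-1),cv2.INTER_LINEAR)[0].astype(int)
d=np.arange(-.056,-.0315,.0015)
for lx in(-.008,-.006,.006,.008):
    print('top end lx',lx,list(zip((d*1000).round(1).tolist(),prof(t,np.c_[lx+0*d,d,.006+0*d])[:,2].tolist())))
x=np.arange(-.024,.0241,.0015)
for ly in(-.036,-.042): print('top x ly',ly,list(zip((x*1000).round(1).tolist(),prof(t,np.c_[x,ly+0*x,.006+0*x])[:,2].tolist())))
print('--side')
z=np.arange(-.04,.012,.002)
for lx in(-.008,.008): print('end face z lx',lx,list(zip((z*1000).round(1).tolist(),prof(s,np.c_[lx+0*z,.046+0*z,z])[:,1].tolist())))
for lx in(-.002,0,.002):print('leg tip',lx,list(zip((z*1000).round(1).tolist(),prof(s,np.c_[lx+0*z,.0375+0*z,z])[:,1].tolist())))
for zz in(-.014,-.018): print('leg x',list(zip((x*1000).round(1).tolist(),prof(s,np.c_[x,.0375+0*x,zz+0*x])[:,1].tolist())))
print('face x',list(zip((x*1000).round(1).tolist(),prof(s,np.c_[x,.046+0*x,.006+0*x])[:,1].tolist())))
E
```

```text
top end lx -0.008 [(-56.0, 99), (-54.5, 98), (-53.0, 96), (-51.5, 92), (-50.0, 86), (-48.5, 78), (-47.0, 71), (-45.5, 66), (-44.0, 63), (-42.5, 61), (-41.0, 60), (-39.5, 59), (-38.0, 58), (-36.5, 60), (-35.0, 62), (-33.5, 65), (-32.0, 64)]
top end lx -0.006 [(-56.0, 95), (-54.5, 93), (-53.0, 90), (-51.5, 86), (-50.0, 80), (-48.5, 71), (-47.0, 63), (-45.5, 57), (-44.0, 59), (-42.5, 59), (-41.0, 58), (-39.5, 56), (-38.0, 55), (-36.5, 57), (-35.0, 59), (-33.5, 60), (-32.0, 58)]
top end lx 0.006 [(-56.0, 84), (-54.5, 75), (-53.0, 71), (-51.5, 66), (-50.0, 63), (-48.5, 58), (-47.0, 55), (-45.5, 56), (-44.0, 56), (-42.5, 56), (-41.0, 56), (-39.5, 56), (-38.0, 57), (-36.5, 58), (-35.0, 57), (-33.5, 56), (-32.0, 57)]
top end lx 0.008 [(-56.0, 93), (-54.5, 90), (-53.0, 87), (-51.5, 83), (-50.0, 78), (-48.5, 70), (-47.0, 63), (-45.5, 60), (-44.0, 61), (-42.5, 61), (-41.0, 60), (-39.5, 58), (-38.0, 54), (-36.5, 58), (-35.0, 62), (-33.5, 62), (-32.0, 62)]
top x ly -0.036 [(-24.0, 17), (-22.5, 18), (-21.0, 18), (-19.5, 21), (-18.0, 29), (-16.5, 40), (-15.0, 51), (-13.5, 61), (-12.0, 66), (-10.5, 
[... 3082 characters left out ...]
, 205), (-6.0, 206), (-4.5, 206), (-3.0, 176), (-1.5, 137), (0.0, 86), (1.5, 61), (3.0, 83), (4.5, 117), (6.0, 164), (7.5, 189), (9.0, 206), (10.5, 207), (12.0, 204), (13.5, 204), (15.0, 205), (16.5, 205), (18.0, 206), (19.5, 206), (21.0, 206), (22.5, 207), (24.0, 207)]
face x [(-24.0, 201), (-22.5, 202), (-21.0, 202), (-19.5, 199), (-18.0, 199), (-16.5, 200), (-15.0, 202), (-13.5, 206), (-12.0, 188), (-10.5, 166), (-9.0, 133), (-7.5, 105), (-6.0, 92), (-4.5, 79), (-3.0, 68), (-1.5, 65), (0.0, 63), (1.5, 68), (3.0, 72), (4.5, 82), (6.0, 89), (7.5, 95), (9.0, 106), (10.5, 117), (12.0, 142), (13.5, 177), (15.0, 195), (16.5, 209), (18.0, 208), (19.5, 208), (21.0, 208), (22.5, 207), (24.0, 207)]
```

```bash
python3 - <<'E'
from m7 import *
move_l([.4615,.1147,.086],.12);hold(.15);st()
grab('top','top8');grab('side','side8')
p=np.array([.4615,.1127,.094,.139])
overlay('side8',p,(290,235,340,285),12,'pics/o8s.png',1.2)
overlay('top8',p,(195,255,240,295),14,'pics/o8t.png',1.8)
E
```

```text
t21.78 p [0.4621 0.1148 0.0871] F [-0.3 -0.1 -0.2] M [-0.05 -0.1   0.03] gap 0.0077
```

View pics/o8s.png

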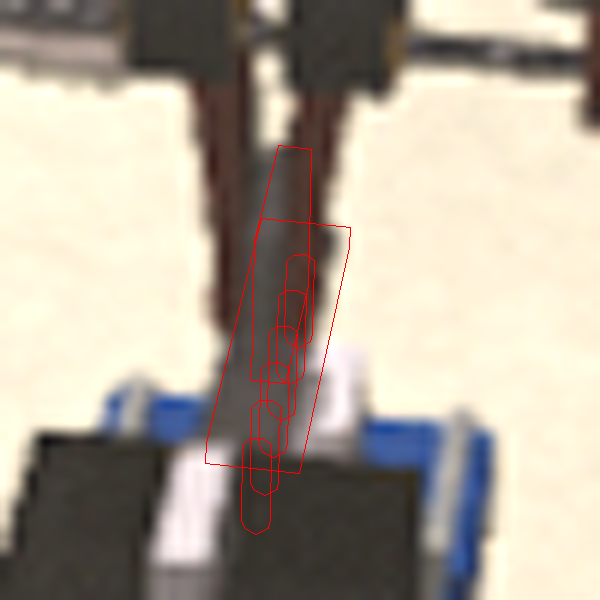

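View pics/o8t.png

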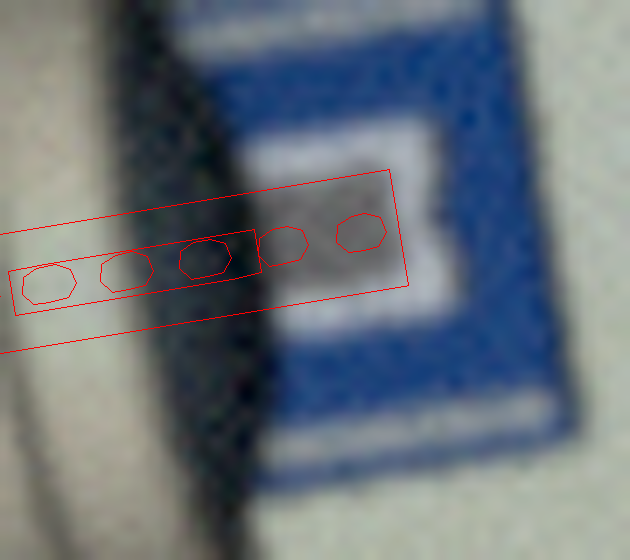

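```bash
python3 - <<'E'
from m7 import *
a=.139;R=Rz(a);t=load('top8');t4=load('top4');z0=.095
def prof(im,pts,p):
    uv=proj(im,pts@R.T+p).astype(np.float32);return cv2.remap(im['frame'],uv[:,0].reshape(1,-1),uv[:,1].reshape(1,-1),cv2.INTER_LINEAR)[0].astype(int)
d=np.arange(-.06,-.03,.0015)
p=np.array([.4618,.1127,z0])
acc=[];
for lx in np.arange(-.009,.0091,.002): acc.append(prof(t,np.c_[lx+0*d,d,.006+0*d],p)[:,2])
print('strip end',list(zip((d*1000).round(1).tolist(),np.mean(acc,0).round().tolist())))
p=np.array([.4620,.1125,.06])
for T in (t,t4):
    acc=[]
    for lx in (-.016,-.014,-.012,.012,.014,.016): acc.append(prof(T,np.c_[lx+0*d,d,0*d],p)[:,2])
    print('block end',list(zip((d*1000).round(1).tolist(),np.mean(acc,0).round().tolist())))
d2=np.arange(.03,.06,.0015);acc=[prof(t4,np.c_[lx+0*d2,d2,0*d2],p)[:,2] for lx in (-.014,-.012,.012,.014)]
print('block +end',list(zip((d2*1000).round(1).tolist(),np.mean(acc,0).round().tolist())))
x=np.arange(-.026,.0261,.0015)
print('block x',list(zip((x*1000).round(1).tolist(),np.mean([prof(t4,np.c_[x,y+0*x,0*x],p)[:,2] for y in(-.03,-.015,0,.015,.03)],0).round().tolist())))
p=np.array([.4618,.1127,z0])
print('strip x',list(zip((x*1000).round(1).tolist(),np.mean([prof(t,np.c_[x,y+0*x,.006+0*x],p)[:,2] for y in(-.042,-.039,-.036)],0).round().tolist())))
E
```

```text
strip end [(-60.0, 20.0), (-58.5, 26.0), (-57.0, 37.0), (-55.5, 49.0), (-54.0, 63.0), (-52.5, 75.0), (-51.0, 84.0), (-49.5, 86.0), (-48.0, 83.0), (-46.5, 76.0), (-45.0, 68.0), (-43.5, 63.0), (-42.0, 61.0), (-40.5, 60.0), (-39.0, 60.0), (-37.5, 59.0), (-36.0, 59.0), (-34.5, 58.0), (-33.0, 59.0), (-31.5, 60.0)]
block end [(-60.0, 18.0), (-58.5, 18.0), (-57.0, 20.0), (-55.5, 24.0), (-54.0, 31.0), (-52.5, 42.0), (-51.0, 57.0), (-49.5, 70.0), (-48.0, 82.0), (-46.5, 88.0), (-45.0, 90.0), (-43.5, 89.0), (-42.0, 87.0), (-40.5, 86.0), (-39.0, 84.0), (-37.5, 82.0), (-36.0, 82.0), (-34.5, 82.0), (-33.0, 80.0), (-31.5, 80.0)]
block end [(-60.0, 20.0), (-58.5, 20.0), (-57.0, 21.0), (-55.5, 24.0), (-54.0, 31.0), (-52.5, 43.0), (-51.0, 59.0), (-49.5, 74.0), (-48.0, 84.0), (-46.5, 91.0), (-45.0, 94.0), (-43.5, 96.0), (-42.0, 96.0), (-40.5, 97.0), (-39.0, 96.0), (-37.5, 95.0), (-36.0, 95.0), (-34.5, 94.0), (-33.0, 95.0), (-31.5, 95.0)]
block +end [(30.0, 100.0), (31.5, 99.0), (33.0, 100.0), (34.5, 100.0), (36.0, 100.0), (37.5, 99.0), (39.0, 99.0), (40.5, 100.0), (42.0, 100.0), (43.5, 98.0), (45.0, 98
[... 446 characters left out ...]
(5.5, 91.0), (7.0, 96.0), (8.5, 100.0), (10.0, 100.0), (11.5, 101.0), (13.0, 101.0), (14.5, 96.0), (16.0, 90.0), (17.5, 78.0), (19.0, 63.0), (20.5, 47.0), (22.0, 32.0), (23.5, 24.0), (25.0, 19.0)]
strip x [(-26.0, 17.0), (-24.5, 17.0), (-23.0, 18.0), (-21.5, 21.0), (-20.0, 30.0), (-18.5, 44.0), (-17.0, 59.0), (-15.5, 74.0), (-14.0, 82.0), (-12.5, 85.0), (-11.0, 81.0), (-9.5, 74.0), (-8.0, 67.0), (-6.5, 61.0), (-5.0, 58.0), (-3.5, 57.0), (-2.0, 56.0), (-0.5, 57.0), (1.0, 57.0), (2.5, 57.0), (4.0, 56.0), (5.5, 57.0), (7.0, 59.0), (8.5, 60.0), (10.0, 66.0), (11.5, 73.0), (13.0, 80.0), (14.5, 85.0), (16.0, 84.0), (17.5, 76.0), (19.0, 63.0), (20.5, 48.0), (22.0, 33.0), (23.5, 20.0), (25.0, 17.0)]
```

```bash
python3 - <<'E'
from m7 import *
for z in(.080,.076,.072,.068):
    move_l([.4613,.1146,z],.06);s=st(z)
    if abs(s['ft_force'][2])>8: break
E
```

```text
0.08 t22.13 p [0.4609 0.1145 0.0794] F [-0.3 -0.7 -1.1] M [-0.04 -0.13  0.  ] gap 0.0074
0.076 t22.38 p [0.461  0.1145 0.0755] F [ 0.   0.1 -0.9] M [-0.08 -0.08  0.02] gap 0.0081
0.072 t22.63 p [0.4611 0.1146 0.0716] F [ 1.2 -0.2 -0.5] M [-0.02 -0.06  0.02] gap 0.0078
0.068 t22.88 p [0.4611 0.1145 0.0676] F [-0.1 -0.1 -0.7] M [-0.06 -0.12 -0.01] gap 0.0078
```

```bash
python3 - <<'E'
from m7 import *
for z in(.060,.056,.054,.052,.051,.050,.049,.048):
    move_l([.4613,.1146,z],.06 if z>.055 else .03);s=st(z)
    if abs(s['ft_force'][2])>6 or np.hypot(*s['ft_force'][:2])>8: break
hold(.2);st()
E
```

```text
0.06 t23.17 p [0.4609 0.1145 0.0593] F [-0.2 -0.2 -1.1] M [-0.   -0.13  0.09] gap 0.0079
0.056 t23.42 p [0.4611 0.1146 0.0557] F [-0.4 -0.8 -0.7] M [-0.07 -0.08 -0.02] gap 0.0078
0.054 t23.67 p [0.4612 0.1146 0.0539] F [ 0.6  0.1 -1.6] M [-0.06 -0.05  0.04] gap 0.0077
0.052 t23.92 p [0.4616 0.1148 0.0532] F [-1.7  1.5  4. ] M [-0.14  0.32 -0.07] gap 0.0082
0.051 t24.17 p [0.4617 0.1148 0.0532] F [-4.5  0.6  9.9] M [-0.28  0.84 -0.07] gap 0.0075
 t24.37 p [0.4617 0.1148 0.0532] F [-4.   0.9 10.9] M [-0.29  0.8  -0.1 ] gap 0.0075
```

```bash
python3 - <<'E'
from m7 import *
move_l([.4616,.1147,.0525],.03)
gripper_open();st()
move_l([.4616,.1147,.16],.2);st()
move_l([.45,-.02,.25],.3)
t=grab('top','top9');s=grab('side','side9')
p=np.array([.4622,.1128,.06,.139])
overlay('side9',p,(285,240,345,290),12,'pics/o9s.png',1.2)
overlay('top9',p,(150,240,250,310),7,'pics/o9t.png',1.8)
w=cloud(t);k=(abs(w[...,0]-.462)<.08)&(abs(w[...,1]-.1125)<.06)&(w[...,2]>.063)&(w[...,2]<.113)&(t['frame'].max(2)<90)&(t['frame'].max(2)>28)
P=w[k];print(len(P))
def res(q):
    R=Rz(q[3])@Ro.from_euler('xy',q[4:6]).as_matrix();return sdf((P-q[:3])@R)
r=least_squares(res,[.462,.1125,.06,.139,0,0],loss='soft_l1',f_scale=.002,x_scale=[.01]*3+[.05]*3);print(r.x.round(4),np.median(abs(res(r.x))))
E
```

```text
t25.89 p [0.4616 0.1147 0.0525] F [-0.4 -0.4 -0.1] M [-0.03 -0.08 -0.05] gap 0.0882
 t26.58 p [0.4613 0.1146 0.1588] F [-0.9  0.7  0.1] M [-0.03 -0.09 -0.03] gap 0.0878
63
[ 0.462   0.1136  0.0635  0.1084 -0.0408 -0.0038] 0.0011797184817330863
```

View pics/o9s.png

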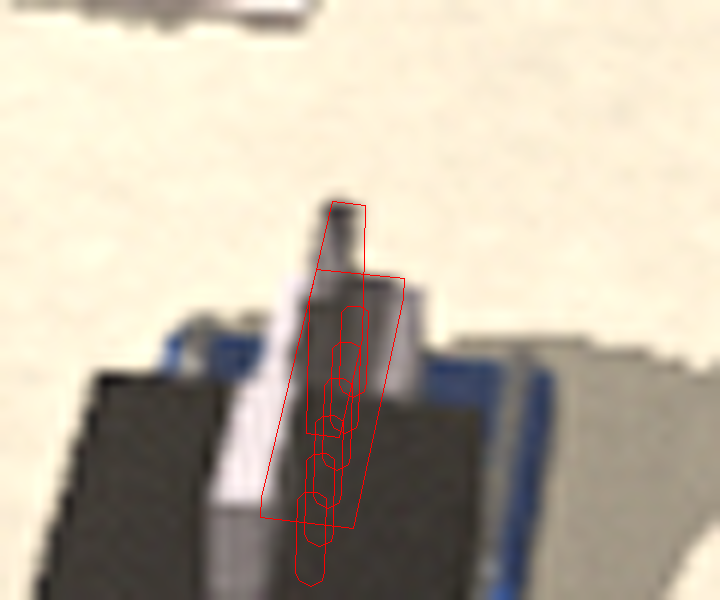

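View pics/o9t.png

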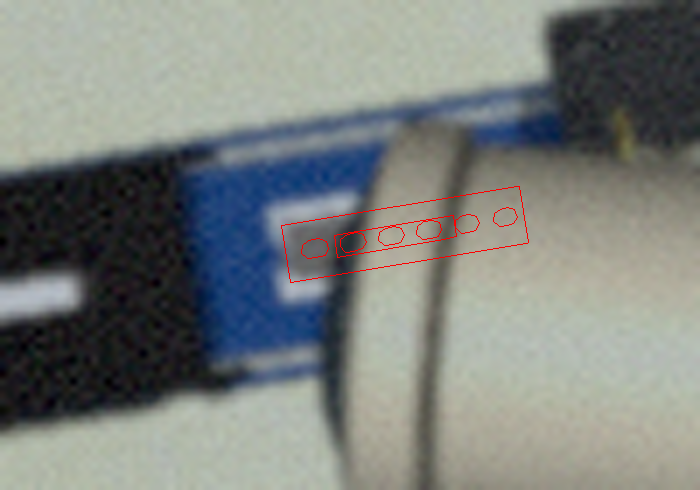

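```bash
python3 - <<'E'
from m7 import *
move_to([.4435,.242,.20],down(.140));st()
t=grab('top','top10');s=grab('side','side10')
p=np.array([.4622,.1128,.06,.139])
overlay('top10',p,(170,245,250,305),9,'pics/o10t.png',1.8)
w=cloud(t);k=(abs(w[...,0]-.462)<.03)&(abs(w[...,1]-.1125)<.055)&(w[...,2]>.063)&(w[...,2]<.113)&(t['frame'].max(2)<85)
P=w[k];print(len(P))
def res(q):
    R=Rz(q[3])@Ro.from_euler('xy',q[4:6]).as_matrix();return sdf((P-q[:3])@R)
r=least_squares(res,[.462,.1125,.06,.139,0,0],loss='soft_l1',f_scale=.002,x_scale=[.01]*3+[.05]*3);print(r.x.round(4),np.median(abs(res(r.x))))
hi=P[P[:,2]>.09];print('webtop',len(hi),hi.mean(0), np.percentile(P[:,2],95)); m=P[(P[:,2]<.075)];print('bar z',np.median(m,0))
E
```

```text
t28.42 p [0.4436 0.2416 0.2001] F [-0.1  0.  -0. ] M [-0.   -0.07 -0.02] gap 0.0878
261
[ 0.4611  0.1134  0.0629  0.1357 -0.0321  0.0938] 0.001192929447218969
webtop 51 [0.4638992  0.11216726 0.10556614] 0.10771340726591938
bar z [0.46301963 0.11559563 0.06685931]
```

View pics/o10t.png

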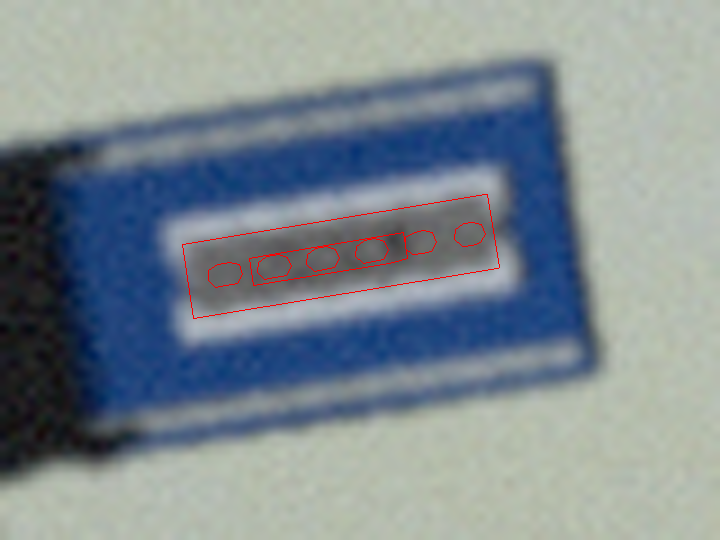

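```bash
python3 - <<'E'
from m7 import *
move_l([.4435,.242,.108],.15);st()
close();s=st('closed');p=np.array([.4435,.242,.108]);a=.14;u=np.array([np.sin(a),-np.cos(a),0])
if .009<s['finger_gap']<.015:
  for d in(.06,.12,.126,.129,.131,.133,.135):
    move_l(p+u*d,.12 if d<.121 else .03);s=st(d)
    if s['ft_force'][1]>10: break
  gripper_open();st()
  e=state()['ee_pos'];move_l([e[0],e[1],.2],.2)
  move_to([.40,-.20,.30],down(0.));st()
  t=grab('top','top11');s=grab('side','side11')
  c=t['frame'][235:315,125:255];cv2.imwrite('pics/p11.png',np.clip(cv2.resize(c,None,fx=6,fy=6,interpolation=cv2.INTER_CUBIC)*2.,0,255).astype(np.uint8))
  w=cloud(t);k=(w[...,2]>.14)&(w[...,2]<.16)&(abs(w[...,0]-.46)<.05)&(w[...,1]>.05)&(w[...,1]<.3);print('bar',k.sum(),np.median(w[k],0))
  k=(w[...,2]>.113)&(w[...,2]<.125)&(abs(w[...,0]-.46)<.08)&(w[...,1]>.0)&(w[...,1]<.35);print('hood',cv2.minAreaRect(w[k][:,:2].astype(np.float32)*1000))
E
```

```text
t29.28 p [0.4441 0.242  0.1091] F [-0.4  0.6 -0. ] M [-0.01 -0.05 -0.02] gap 0.0882
closed t30.43 p [0.4436 0.242  0.108 ] F [-0.2  0.2 -0.6] M [-0.03 -0.14  0.04] gap 0.0116
0.06 t31.08 p [0.452 0.182 0.108] F [ 0.6 -1.5 -1.1] M [-0.29 -0.29  0.03] gap 0.0118
0.12 t31.73 p [0.4603 0.1229 0.108 ] F [ 1.9 -1.8 -1.1] M [-0.27 -0.43  0.03] gap 0.0116
0.126 t32.08 p [0.4611 0.1175 0.108 ] F [ 1.9  1.4 -2. ] M [ 0.25 -0.35  0.04] gap 0.0120
0.129 t32.33 p [0.4616 0.1142 0.108 ] F [ 2.2  1.  -2. ] M [ 0.25 -0.39  0.04] gap 0.0117
0.131 t32.58 p [0.4617 0.1133 0.108 ] F [ 1.7  5.3 -1.5] M [ 0.79 -0.41 -0.04] gap 0.0118
0.133 t32.83 p [0.4617 0.1132 0.108 ] F [ 0.8 11.9 -1.3] M [ 1.87 -0.25 -0.11] gap 0.0117
 t34.07 p [0.462  0.1103 0.108 ] F [-0.7  0.2 -0.3] M [ 0.01 -0.09 -0.01] gap 0.0875
 t35.93 p [ 0.4002 -0.1993  0.2991] F [1.6 0.3 0.5] M [-0.02 -0.07 -0.02] gap 0.0878
bar 87 [0.4625892  0.1136405  0.14925912]
hood ((462.924560546875, 112.92916870117188), (90.66460418701172, 116.14879608154297), 8.261916160583496)
```

View pics/p11.png

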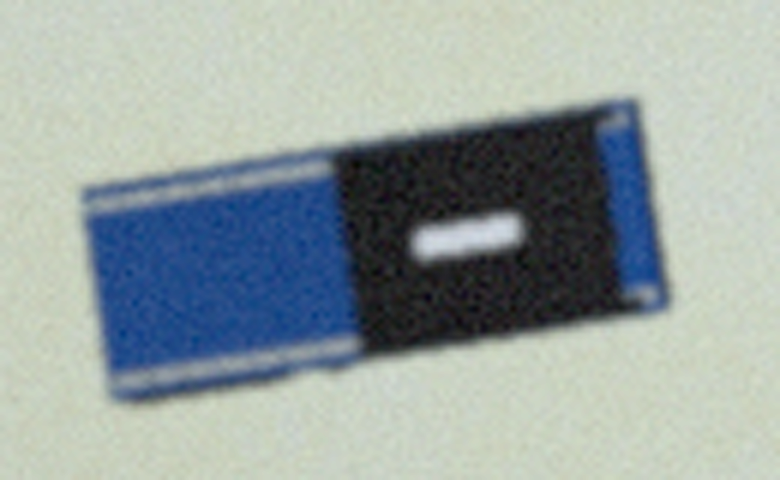

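View pics/side11.png

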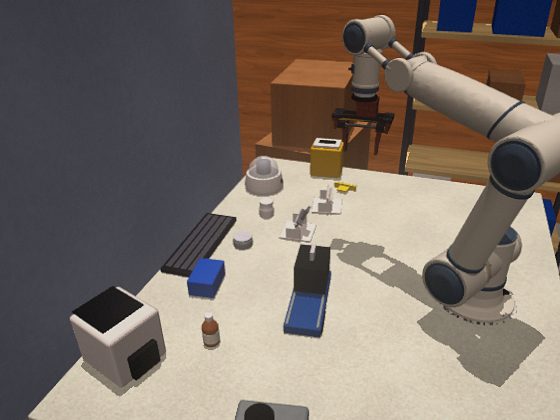

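```bash
python3 - <<'E'
from h import *
job_done();st()
E
```

```text
the job is handed in; nothing more can be done
the job is handed in; nothing more can be done
```

I slid the hood open, moved the six-leg strip from its sloping rest into the warmer's slots, slid the hood shut over it, let go and handed the job in. The clock stood at about 36 s of the 59 s; `job_done()` gives no verdict.

- **Hood open:** I slid it to its stop, where the push on the tool rose to about 15 N. All six slots were then visible.
- **Strip seated:** the legs went in with no noticeable force. The crossbar met the block at the expected height. After release, its top measured 6 mm above the block and its web top was at 0.106 m, as they should be. It sat within about 1 mm of the row's middle in the top view.
- **Hood shut:** it reached its stop, with about 12 N. Its measured middle was within about 1 mm of the slot row's middle, and the total travel was about 130 mm.
- **Bystanders:** the four-leg strip and the other things looked unmoved in the last side picture. I did not measure their positions again.

Checks that disagreed:
- **Tool offset:** the fingertips are really about 21 mm behind the reported TCP, not 8 mm ahead as stated. My first grip on the hood bar closed on air just above it, moving nothing. I measured the offset in the camera images and corrected for it.
- **Hood start position:** the hood began about 23 mm open rather than shut.
- **Strip tilt:** the six-parameter depth fit of the seated strip gave a tilt of about 0.1 rad, above the 0.07 limit. I judged this to be noise, since the seating height and the web-top height fitted an upright, fully seated strip, but I did not confirm it another way.

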